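# Balance check of two centrifuge rotors

## Robot

A 6-joint arm with a two-finger parallel gripper is mounted at the origin on a cart in front of the work surface, level with it; the furniture and walls round the work are solid. World frame = base frame: x ahead of the robot, y to its left, z up, the work surface at z = 0. Lengths are in m, angles in rad, forces in N, time in s.
With the tool pointing down it reaches from about 0.425 to 1.125 m from the base axis. Payload 14.9 kg.
Tool frame: the origin (TCP) lies at the very end of the fingers, on their centre line; the grasp point (between the pads) lies 19 mm behind it (robot.grasp_offset is the distance from the TCP to the grasp point, in m); y points along the fingers, z is the direction in which the jaws open and shut, and the axes are right-handed (so a half turn about y gives the same grasp; the last joint's range is limited). The gripper opens to 91 mm and grips with 3 to 60 N. Pads are 32 mm wide; open, the fingers measure 118 mm over their backs; the gripper's body (76 mm by 178 mm) begins 60 mm behind the grasp point.
Start: joints at [-1.166, 0.379, 1.734, -0, 1.028, -0.033], TCP at [0.297, -0.634, 0.193] pointing down, gripper open.
Joint ranges: [-2.77, 2.77], [-0.74, 2.19], [0, 2.66], [-1.06, 4.2], [0.31, 2.87], [-3.08, 3.08]. Speed limits (rad/s): [1.89, 1.89, 2.39, 3.14, 3.14, 3.14].

## Interface

Orientations are given as a rotation vector (axis times angle).
In Python, from station import robot gives the robot as it stands.
- The arm moves only by the tool carry_out, never from a script. Its argument "motion" is one flat list of numbers, 7 for each row, row after row: the shift along the tool's x, y, z in units of 5 cm (1.0 is 5 cm), then the turn, a rotation vector about the tool's x, y, z in units of 4 degrees (1.0 is 4 degrees), then the opening, from 0 (shut) to 1 (fully open). In form: [tx, ty, tz, rx, ry, rz, jaw, tx, ty, tz, rx, ry, rz, jaw, ...]. A call has 1 to 10 rows; each row shifts and turns the commanded pose from where the row before left it, along the tool's axes as they then stand; what a row does not reach is not made up. A row lasts 1/10 s, in which the tool goes at most 50 mm and 8.59 degrees, less where a joint would pass 70% of its speed; a pose out of reach is approached as far as the arm can. A call with a number of a shift or a turn outside -1 to 1 is refused whole. A call with a gripper value outside its range is refused whole. The fingers move at their own pace and stop on an object; "newtons" is the grip in N (left out, the last holds). Time passes only in rows, so rows that do not move let the fingers close. It gives the time, the measured TCP pose, the force and the opening at its end, in the units of the state.
- robot.get_state(): the state, without advancing time (a new reading comes with each control period).
- robot.snapshot(name): name is "scene" or "side" or "wrist"; returns a dict with "color" (400x640x3 uint8, red, green, blue), "intrinsics" (3x3 intrinsics, pixels), "dist_coeffs" ([k1, k2, p1, p2, k3] as OpenCV has them; the pictures are not rectified), "rvec" (rotation vector, rad) and "tvec" (3), from world to camera coordinates, as OpenCV has them. Camera axes: x right, y down, z forward; pixel columns grow to the right and rows downward; lengths in m; the calibration is good to about 2 mm. A picture is of the moment at which its call begins. There is no depth.
- robot.sign_off(): hands the job in, once; it reports no verdict.
The state is a dict: "clock": time; "q": joint angles; "dq": joint speeds; "joint_torque": joint torques, N m; "tcp_pos": TCP position; "tool_rot": TCP orientation; "contact_force": force on the tool from outside, world axes, zero at the start; "moment": the same for the moment, N m; "finger_gap": finger opening in m.
Only numpy, scipy, OpenCV 4.12 (cv2) and the standard library are available. Lean on these libraries where they do the work, as an engineer would, in place of code of your own. Each camera call takes 0.05 s, during which the arm holds its last target.

## Task

Check both centrifuge rotors for balance, one after the other: take a rotor from the sloped rack, set it with its groove on the knife edge, level, and let go to see whether it stays level or tips. Put a rotor that stays level on the white foam block, standing on its two sleeves, and a rotor that tips into the turquoise basket, before you test the next; leave the things standing around alone.

Things in the scene. Friction and masses are not known exactly. Their poses are not given: they have to be found in the camera images.
- rotor_a: two-place centrifuge rotor, 167 mm long in y, 0.15 to 0.35 kg: grey hub, two arms, at each end a blue sleeve with white cap. Origin: apex of the V groove along x across its underside (12 mm deep, 13 mm wide, mid-length); z up when level. Sleeves: diameter 30 mm, at y = +-68 mm, flat bottoms at z = -46 mm, tops +6 mm. Mass centre 14 mm below the origin, at y = 0 or some 16 mm off: cannot be seen
- rotor_b: second rotor, same look, size and axes as rotor_a. Each starts in the sloped rack, either half, its z axis leaning 25 degrees to the rack's +x, and comes out along its own z. Arms 20 mm wide, z = -8 to +2 mm. Left on the knife edge a centred rotor stays level; an off-centre one tips about 18 degrees till a sleeve meets the stand, groove still on the edge
- rotor_a_hub (a point): middle of the hub block of rotor_a, 24 mm above the groove apex along its z; axes as the rotor's. The block is 24 mm in x (flat sides: grip these), 36 mm in y, z = -20 to +20 mm from here, with a 4 mm bolt head on top
- rotor_b_hub (a point): middle of the hub block of rotor_b, 24 mm above the groove apex along its z; axes as the rotor's. The block is 24 mm in x (flat sides: grip these), 36 mm in y, z = -20 to +20 mm from here, with a 4 mm bolt head on top
- stand: knife-edge stand, fixed: grey base plate 80 x 200 x 10 mm (x, y, z) with two rubber pads 12.5 mm high at y = +-70 mm, and an upright steel blade 3 mm thick and 53 mm long in x in the middle. Origin: centre of the base's underside on the worktop; y points along the base, x along the blade
- knife (a point): middle of the rounded top of the blade (the knife edge, radius 1.5 mm), 81 mm above the worktop; the edge runs along x, z up. A rotor seated on it has its groove apex about 1.5 mm above this point and its length along this point's y (either way round)
- rack: sloped rack, fixed, 408 mm long in y: an aluminium trough with a blue cheek at each end and a blue divider in the middle, on grey feet. Origin: on the worktop below the trough's middle. The trough floor passes 58 mm above the origin and faces up and towards +x, its normal 25 degrees from vertical; the trough is 33 mm wide between walls 32 mm high. One rotor lies in each half, y = +-100 mm
- foam: white foam tube block with small holes in the top, fixed, 150 x 200 x 34 mm (x, y, z). Origin: centre of its underside on the worktop. The top is flat and bears a rotor
- basket: turquoise slotted basket, open at the top, fixed, outside 184 x 314 x 96 mm (x, y, z) at the rim. Origin: centre of its underside, 2 mm above the worktop. The walls slope; the flat inner floor, 8 mm above the origin, is about 110 x 235 mm; the flat white carton seen in it is only its lining
- saline_bottle: bystander: white plastic bottle with a red cap, the one near the left end of the rack, diameter 62 mm, 160 mm high, loose. Origin: centre of its underside
- blue_tube_rack: bystander: blue rack with capped tubes, 76 x 125 x 92 mm, loose. Origin: centre of its underside
- timer: bystander: small white bench timer, 63 x 66 x 30 mm, loose. Origin: centre of its underside

How it is judged:
On the way, in this order (a step that is already met when the one before it is completed fails the run):
1. one rotor rests freely with its groove on the knife edge (((contact force between rotor_a and the fingers below 0.05 N and linear speed of rotor_a below 0.03 m/s and y of rotor_a in the frame of knife between -0.006 and 0.006 m and x of rotor_a in the frame of knife between -0.02 and 0.02 m and z of rotor_a in the frame of knife between -0.003 and 0.006 m and contact force between rotor_a and stand above 0.5 N and angular speed of rotor_a below 0.2 rad/s) or (contact force between rotor_b and the fingers below 0.05 N and linear speed of rotor_b below 0.03 m/s and y of rotor_b in the frame of knife between -0.006 and 0.006 m and x of rotor_b in the frame of knife between -0.02 and 0.02 m and z of rotor_b in the frame of knife between -0.003 and 0.006 m and contact force between rotor_b and stand above 0.5 N and angular speed of rotor_b below 0.2 rad/s))), for 0.3 s.
2. the other rests freely on the knife edge: level with the first (which tipped) in the basket, or tipped with the first (which stayed level) on the foam block ((((contact force between rotor_a and the fingers below 0.05 N and linear speed of rotor_a below 0.03 m/s and x of rotor_a in the frame of foam between -0.07 and 0.07 m and y of rotor_a in the frame of foam between -0.09 and 0.09 m and z of rotor_a in the frame of foam between 0.074 and 0.086 m and angle between rotor_a's own z axis and vertical below 0.12 rad and contact force between rotor_a and foam above 0.5 N) and (contact force between rotor_b and the fingers below 0.05 N and linear speed of rotor_b below 0.03 m/s and y of rotor_b in the frame of knife between -0.006 and 0.006 m and x of rotor_b in the frame of knife between -0.02 and 0.02 m and z of rotor_b in the frame of knife between -0.003 and 0.006 m and contact force between rotor_b and stand above 0.5 N and angular speed of rotor_b below 0.2 rad/s and angle between rotor_b's own z axis and vertical above 0.2 rad)) or ((contact force between rotor_a and the fingers below 0.05 N and linear speed of rotor_a below 0.03 m/s and x of rotor_a in the frame of basket between -0.08 and 0.08 m and y of rotor_a in the frame of basket between -0.12 and 0.12 m and z of rotor_a in the frame of basket between 0 and 0.09 m and contact force between rotor_a and basket above 0.5 N) and (contact force between rotor_b and the fingers below 0.05 N and linear speed of rotor_b below 0.03 m/s and y of rotor_b in the frame of knife between -0.006 and 0.006 m and x of rotor_b in the frame of knife between -0.02 and 0.02 m and z of rotor_b in the frame of knife between -0.003 and 0.006 m and contact force between rotor_b and stand above 0.5 N and angular speed of rotor_b below 0.2 rad/s and angle between rotor_b's own z axis and vertical below 0.2 rad)) or ((contact force between rotor_b and the fingers below 0.05 N and linear speed of rotor_b below 0.03 m/s and x of rotor_b in the frame of foam between -0.07 and 0.07 m and y of rotor_b in the frame of foam between -0.09 and 0.09 m and z of rotor_b in the frame of foam between 0.074 and 0.086 m and angle between rotor_b's own z axis and vertical below 0.12 rad and contact force between rotor_b and foam above 0.5 N) and (contact force between rotor_a and the fingers below 0.05 N and linear speed of rotor_a below 0.03 m/s and y of rotor_a in the frame of knife between -0.006 and 0.006 m and x of rotor_a in the frame of knife between -0.02 and 0.02 m and z of rotor_a in the frame of knife between -0.003 and 0.006 m and contact force between rotor_a and stand above 0.5 N and angular speed of rotor_a below 0.2 rad/s and angle between rotor_a's own z axis and vertical above 0.2 rad)) or ((contact force between rotor_b and the fingers below 0.05 N and linear speed of rotor_b below 0.03 m/s and x of rotor_b in the frame of basket between -0.08 and 0.08 m and y of rotor_b in the frame of basket between -0.12 and 0.12 m and z of rotor_b in the frame of basket between 0 and 0.09 m and contact force between rotor_b and basket above 0.5 N) and (contact force between rotor_a and the fingers below 0.05 N and linear speed of rotor_a below 0.03 m/s and y of rotor_a in the frame of knife between -0.006 and 0.006 m and x of rotor_a in the frame of knife between -0.02 and 0.02 m and z of rotor_a in the frame of knife between -0.003 and 0.006 m and contact force between rotor_a and stand above 0.5 N and angular speed of rotor_a below 0.2 rad/s and angle between rotor_a's own z axis and vertical below 0.2 rad)))), for 0.3 s.
At the end, for the whole second after the job is handed in: The rotor that stays level stands free and at rest on the foam block on both sleeves (upright within 0.12 rad); the rotor that tips lies free and at rest inside the basket (origin within 80 mm in x and 120 mm in y of its middle, at most 90 mm above its underside) ((((contact force between rotor_a and the fingers below 0.05 N and linear speed of rotor_a below 0.03 m/s and x of rotor_a in the frame of foam between -0.07 and 0.07 m and y of rotor_a in the frame of foam between -0.09 and 0.09 m and z of rotor_a in the frame of foam between 0.074 and 0.086 m and angle between rotor_a's own z axis and vertical below 0.12 rad and contact force between rotor_a and foam above 0.5 N) and (contact force between rotor_b and the fingers below 0.05 N and linear speed of rotor_b below 0.03 m/s and x of rotor_b in the frame of basket between -0.08 and 0.08 m and y of rotor_b in the frame of basket between -0.12 and 0.12 m and z of rotor_b in the frame of basket between 0 and 0.09 m and contact force between rotor_b and basket above 0.5 N)) or ((contact force between rotor_b and the fingers below 0.05 N and linear speed of rotor_b below 0.03 m/s and x of rotor_b in the frame of foam between -0.07 and 0.07 m and y of rotor_b in the frame of foam between -0.09 and 0.09 m and z of rotor_b in the frame of foam between 0.074 and 0.086 m and angle between rotor_b's own z axis and vertical below 0.12 rad and contact force between rotor_b and foam above 0.5 N) and (contact force between rotor_a and the fingers below 0.05 N and linear speed of rotor_a below 0.03 m/s and x of rotor_a in the frame of basket between -0.08 and 0.08 m and y of rotor_a in the frame of basket between -0.12 and 0.12 m and z of rotor_a in the frame of basket between 0 and 0.09 m and contact force between rotor_a and basket above 0.5 N)))); the robot touches nothing.
It fails at once if a bystander is shifted by more than 30 mm or tipped (distance of any of saline_bottle, blue_tube_rack, timer from where it was at the start of the episode above 0.03 m or angle between any of saline_bottle, blue_tube_rack, timer's own z axis and vertical above 0.3 rad).
It also fails if it takes over 67 s, if anything falls off the work surface, if the arm or the gripper's body presses on something with over 40 N, if the wrist force passes 120 N, or if a joint passes its speed limit or range.

## Working session

There is one attempt and no reset: what is moved stays moved. The work goes in short steps, Python scripts to look and compute and a tool call to move; the robot and the scene stay as the last step left them, time stands still between calls to the robot, and variables do not carry over. Pictures are saved under pics/ and viewed, and the job is handed in when it is done.

Besides the shell and the picture viewer there is one more tool, called in YAML: its name, and indented under it one key for each argument. carry_out: Moves the arm, as the interface text tells. Its arguments: {"type":"object","properties":{"motion":{"type":"array"},"newtons":{"type":"number"}},"required":["motion"]}

```bash
ls; mkdir -p pics; python3 - <<'E'
from station import robot
import cv2
s=robot.get_state(); print(s)
for n in ["scene","side","wrist"]:
    d=robot.snapshot(n); cv2.imwrite(f"pics/{n}0.png",d["color"][:,:,::-1]); print(n,d["intrinsics"].tolist(),d["dist_coeffs"],d["rvec"],d["tvec"])
E
```

```text
pics
{'clock': 0.0, 'q': array([-1.16627882e+00,  3.79415550e-01,  1.73478400e+00, -1.69239248e-05,
        1.02849179e+00, -3.33377247e-02]), 'dq': array([ 0.00223179,  0.00027047, -0.00026084, -0.00018427,  0.00025886,
       -0.00112749]), 'joint_torque': array([-7.88000343e-04, -7.63721108e+01, -4.34370124e+01,  6.51077949e-02,
        4.24320996e-02, -1.23000923e-04]), 'tcp_pos': array([ 0.29659966, -0.63359169,  0.19228178]), 'tool_rot': array([-0.44057339,  1.9802239 , -1.97803995]), 'contact_force': array([-1.09981364,  0.13814608,  0.26979586]), 'moment': array([-0.00472701,  0.01081334, -0.05892769]), 'finger_gap': 0.09146770851264951}
scene [[403.25745869032573, 0.0, 313.5240515953952], [0.0, 403.25745869032573, 204.1681545411208], [0.0, 0.0, 1.0]] [-0.05936912  0.          0.          0.          0.        ] [ 0.58662282 -2.32607411  1.52187742] [0.48619813 0.20568472 0.94427753]
side [[385.78579125712383, 0.0, 315.41963153131576], [0.0, 385.78579125712383, 200.13929445425765], [0.0, 0.0, 1.0]] [-0.09566756  0.          0.          0.          0.        ] [ 0.6676981  -2.55673508  1.26653518] [0.50623585 0.2525227  1.21360326]
wrist [[295.49739628827507, 0.0, 313.6362819461132], [0.0, 295.49739628827507, 200.90841786081546], [0.0, 0.0, 1.0]] [-0.04852185  0.          0.          0.          0.        ] [-2.46988931  1.57208264  0.19644913] [-0.69855894 -0.02567683  0.39007418]
```

View pics/scene0.png

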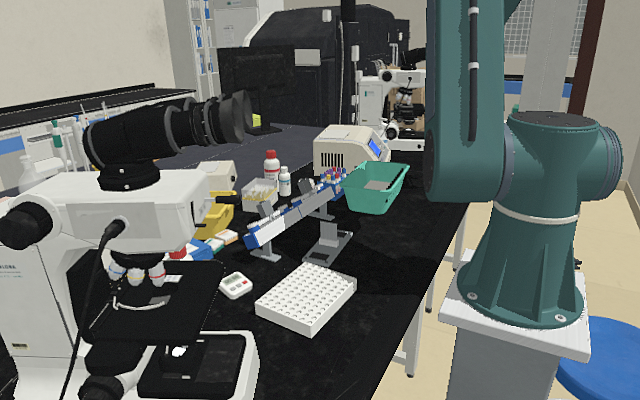

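View pics/side0.png

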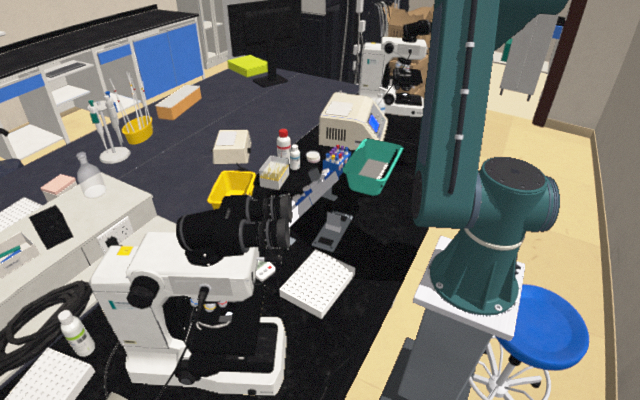

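View pics/wrist0.png

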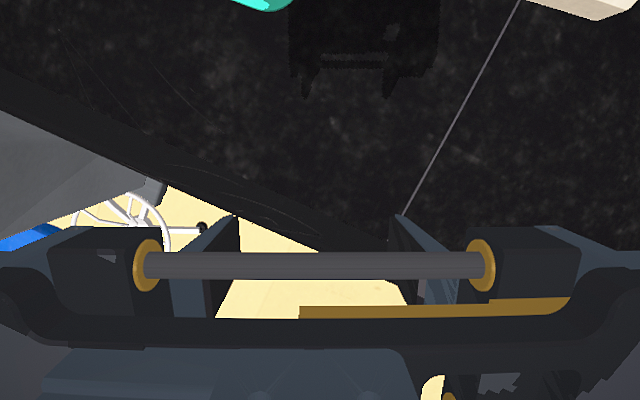

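```bash
cat > h.py <<'E'
import numpy as np, cv2
from scipy.spatial.transform import Rotation as R
from station import robot
def snap(n,name=None,crop=None,scale=1):
    d=robot.snapshot(n); im=d["color"][:,:,::-1].copy()
    np.savez(f"pics/{name or n}.npz",**d)
    cv2.imwrite(f"pics/{name}_full.png",im)
    if crop:
        x0,y0,x1,y1=crop; im=im[y0:y1,x0:x1]
    if scale!=1: im=cv2.resize(im,None,fx=scale,fy=scale,interpolation=cv2.INTER_CUBIC)
    cv2.imwrite(f"pics/{name}.png",im); return d
def load(name): return dict(np.load(f"pics/{name}.npz"))
def cam(d):
    Rm=cv2.Rodrigues(d["rvec"])[0]; return Rm,-Rm.T@d["tvec"].ravel()
def ray(d,uv):
    n=cv2.undistortPoints(np.array([[uv]],float),d["intrinsics"],d["dist_coeffs"]).ravel()
    Rm,c=cam(d); v=Rm.T@np.array([n[0],n[1],1]); return c,v/np.linalg.norm(v)
def onz(d,uv,z):
    c,v=ray(d,uv); return c+v*(z-c[2])/v[2]
def proj(d,P):
    return cv2.projectPoints(np.atleast_2d(P).astype(float),d["rvec"],d["tvec"],d["intrinsics"],d["dist_coeffs"])[0][:,0]
def tri(obs):
    A=np.zeros((3,3));b=np.zeros(3)
    for d,uv in obs:
        c,v=ray(d,uv);M=np.eye(3)-np.outer(v,v);A+=M;b+=M@c
    return np.linalg.solve(A,b)
E
python3 - <<'E'
from h import *
for n in("scene","side"):
    im=cv2.imread(f"pics/{n}0.png")
    c=(225,130,425,350) if n=="scene" else (225,110,425,330)
    x0,y0,x1,y1=c
    cv2.imwrite(f"pics/{n}0z.png",cv2.resize(im[y0:y1,x0:x1],None,fx=2.7,fy=2.7,interpolation=cv2.INTER_CUBIC))
d=snap("scene","sc1");s=snap("side","sd1");w=snap("wrist","w1")
for x in (d,s,w): print(cam(x)[1], cam(x)[0][2])
for uv in [(257,290),(290,335),(357,280),(310,262)]: print("foam",onz(d,uv,.034))
st=robot.get_state(); print(R.from_rotvec(st["tool_rot"]).as_matrix())
E
```

```text
[0.02602026 0.91673774 0.57382031] [ 0.45875598 -0.79639986 -0.39406879]
[0.0609762  0.95880429 0.93265833] [ 0.37773928 -0.69805862 -0.60829861]
[ 0.35961707 -0.60367788  0.38393536] [-0.22155447 -0.10265171 -0.96972998]
foam [0.52720563 0.31720263 0.034     ]
foam [0.37974664 0.4088732  0.034     ]
foam [0.34044147 0.17611159 0.034     ]
foam [0.47953778 0.15584771 0.034     ]
[[-9.05688739e-01 -1.51560737e-04  4.23943258e-01]
 [-4.23943285e-01  3.18323277e-04 -9.05688683e-01]
 [ 2.31583681e-06 -9.99999938e-01 -3.52554964e-04]]
```

View pics/scene0z.png

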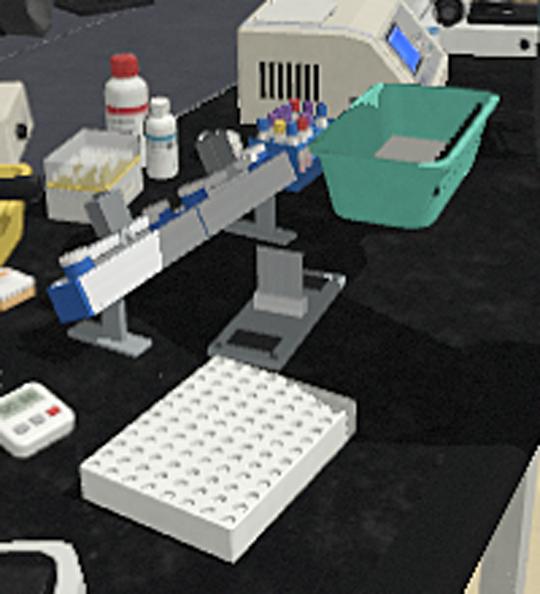

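View pics/side0z.png

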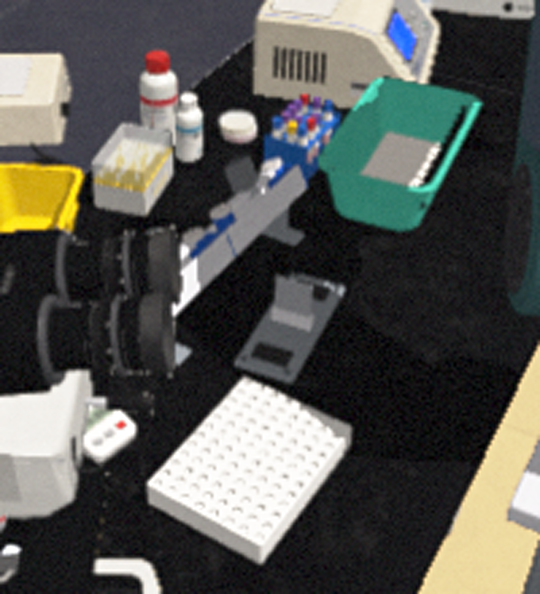

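```bash
cat >> h.py <<'E'
def pose():
    s=robot.get_state(); return s["tcp_pos"].copy(),R.from_rotvec(s["tool_rot"])
def toolR(yaw,tilt=0,roll=0):
    # yaw: azimuth of jaw axis z (deg). tilt about horizontal axis: hub z leans toward azimuth by tilt deg. 
    B=np.array([[0,0,1],[-1,0,0],[0,-1,0]],float) # cols x,y,z at yaw 0
    return R.from_euler('z',yaw,degrees=True)*R.from_euler('x',roll,degrees=True)*R.from_euler('y',tilt,degrees=True)*R.from_matrix(B)
def plan(way,jaw,start=None):
    """way: list of (pos,R,nrows or None)"""
    p,q=start or pose(); rows=[]
    for P,Q,n in way:
        dr=(q.inv()*Q).as_rotvec(); ang=np.degrees(np.linalg.norm(dr)); dist=np.linalg.norm(np.array(P)-p)
        if n is None: n=max(1,int(np.ceil(max(dist/.045,ang/3.9))))
        p0,q0=p,q
        for i in range(1,n+1):
            tp=p0+(np.array(P)-p0)*i/n; tq=q0*R.from_rotvec(dr*i/n)
            t=np.round(q.inv().apply(tp-p)/.05,2); r=np.round(np.degrees((q.inv()*tq).as_rotvec())/4,2)
            p=p+q.apply(t*.05); q=q*R.from_rotvec(np.radians(r*4))
            rows.append([*t,*r,jaw])
    for k in range(0,len(rows),10):
        print("[" + ", ".join("%g"%(v+0.0) for r in rows[k:k+10] for v in r)+"]")
    print("end",p.round(4),q.as_rotvec().round(3),"n",len(rows))
    return p,q
def trow():
    s=robot.get_state(); print("t",round(s["clock"],2),"p",s["tcp_pos"].round(4),"F",s["contact_force"].round(1),"gap",round(s["finger_gap"],4),"q",s["q"].round(2))
E
python3 - <<'E'
from h import *
trow()
plan([([.5,0.02,.47],toolR(0),None)],1)
E
```

```text
t 0.3 p [ 0.2967 -0.6339  0.1927] F [-0.5 -0.1  0.8] gap 0.091 q [-1.17  0.38  1.73 -0.    1.03 -0.03]
[-0.54, -0.33, -0.6, 0, -0.95, 0, 1, -0.58, -0.32, -0.55, 0, -0.96, 0, 1, -0.62, -0.33, -0.52, 0, -0.95, 0, 1, -0.65, -0.32, -0.48, 0, -0.96, 0, 1, -0.68, -0.33, -0.43, 0, -0.95, 0, 1, -0.71, -0.33, -0.38, 0, -0.96, 0, 1, -0.73, -0.32, -0.34, 0, -0.95, 0, 1, -0.75, -0.33, -0.29, 0, -0.96, 0, 1, -0.77, -0.32, -0.24, 0, -0.95, 0, 1, -0.79, -0.33, -0.18, 0, -0.96, 0, 1]
[-0.79, -0.33, -0.13, 0, -0.95, 0, 1, -0.8, -0.32, -0.08, 0, -0.96, 0, 1, -0.81, -0.33, -0.03, 0, -0.95, 0, 1, -0.8, -0.32, 0.03, 0, -0.96, 0, 1, -0.81, -0.33, 0.08, 0, -0.95, 0, 1, -0.79, -0.33, 0.14, 0, -0.95, 0, 1, -0.78, -0.32, 0.18, 0, -0.96, 0, 1]
end [0.4998 0.0198 0.4699] [-1.209  1.209 -1.209] n 17
```

carry_out:
  motion: [-0.54,-0.33,-0.6,0,-0.95,0,1,-0.58,-0.32,-0.55,0,-0.96,0,1,-0.62,-0.33,-0.52,0,-0.95,0,1,-0.65,-0.32,-0.48,0,-0.96,0,1,-0.68,-0.33,-0.43,0,-0.95,0,1,-0.71,-0.33,-0.38,0,-0.96,0,1,-0.73,-0.32,-0.34,0,-0.95,0,1,-0.75,-0.33,-0.29,0,-0.96,0,1,-0.77,-0.32,-0.24,0,-0.95,0,1,-0.79,-0.33,-0.18,0,-0.96,0,1]

```text
clock: 1.3
tcp_pos: [0.4164, -0.2476, 0.3567]
tool_rot: [-0.953, 1.542, -1.542]
contact_force: [0.3, -0.2, 0.7]
finger_gap: 0.0913
```

carry_out:
  motion: [-0.79,-0.33,-0.13,0,-0.95,0,1,-0.8,-0.32,-0.08,0,-0.96,0,1,-0.81,-0.33,-0.03,0,-0.95,0,1,-0.8,-0.32,0.03,0,-0.96,0,1,-0.81,-0.33,0.08,0,-0.95,0,1,-0.79,-0.33,0.14,0,-0.95,0,1,-0.78,-0.32,0.18,0,-0.96,0,1]

```text
clock: 2.0
tcp_pos: [0.4999, 0.0215, 0.4708]
tool_rot: [-1.21, 1.207, -1.207]
contact_force: [0.4, -0.9, 0.5]
finger_gap: 0.0913
```

```bash
python3 - <<'E'
from h import *
trow()
snap("wrist","w2");snap("scene","sc2",(225,130,425,350),2.7)
trow()
E
```

```text
t 2.0 p [0.4999 0.0215 0.4708] F [ 0.4 -0.9  0.5] gap 0.0913 q [-0.   -0.18  1.85 -0.    1.47 -0.01]
t 2.1 p [0.501  0.0231 0.472 ] F [-0.9 -0.5 -0.3] gap 0.0909 q [-0.   -0.18  1.84  0.    1.47 -0.01]
```

View pics/w2.png

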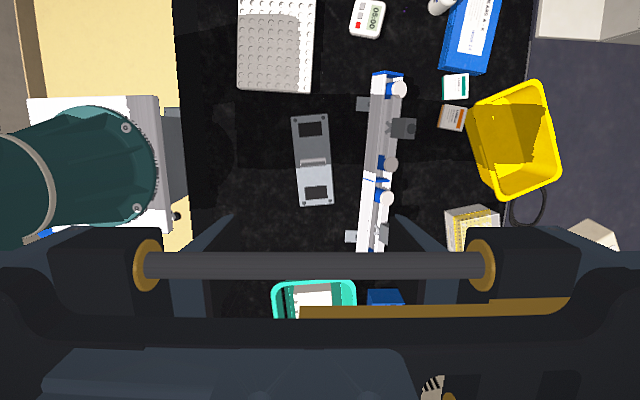

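carry_out:
  motion: [0.8,0.4,0.4,0,0,0,1,0.8,0.4,0.4,0,0,0,1,0.8,0.4,0.4,0,0,0,1,0,0,0,0,0,0,1]

```text
clock: 2.5
tcp_pos: [0.5596, -0.104, 0.4061]
tool_rot: [-1.211, 1.216, -1.209]
contact_force: [-0.8, 0.6, -0.8]
finger_gap: 0.0912
```

```bash
python3 - <<'E'
from h import *
trow()
snap("wrist","w3",(160,20,480,240),2.5)
im=cv2.imread("pics/w3_full.png")
E
```

```text
t 2.5 p [ 0.5596 -0.104   0.4061] F [-0.8  0.6 -0.8] gap 0.0912 q [-0.22 -0.02  1.81 -0.    1.35 -0.22]
```

View pics/w3.png

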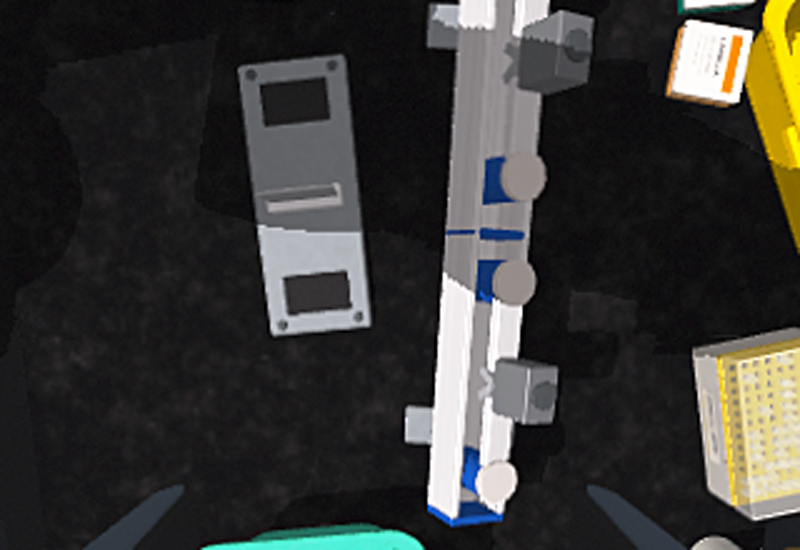

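View pics/w3_full.png

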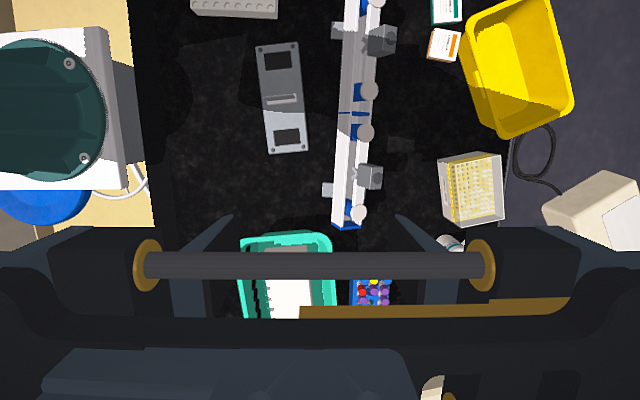

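```bash
cat > fit.py <<'E'
from h import *
from scipy.optimize import least_squares
d=load("w3"); c=lambda x,y:(x/2.5+160,y/2.5+20)
def rackT(p):
    return R.from_euler('z',p[2]),np.array([p[0],p[1],0])
L=np.radians(25); n=np.array([np.sin(L),0,np.cos(L)]); ex=np.array([np.cos(L),0,-np.sin(L)])
def rot_pt(p,yo,pt):
    Rz,t=rackT(p); o=np.array([0,yo,.058])+n*.046
    return t+Rz.apply(o+ex*pt[0]+np.array([0,pt[1],0])+n*pt[2])
obs=[("a",(0,-.068,.006),c(523,175)),("a",(0,0,.048),c(577,43)),
     ("b",(0,.068,.006),c(514,283)),("b",(0,-.068,.006),c(496,482)),("b",(0,0,.048),c(543,393))]
def f(v):
    r=[]
    for k,pt,uv in obs:
        r+=list(proj(d,rot_pt(v[:3],v[3] if k=="a" else v[4],pt))[0]-uv)
    # divider (rack y=0) top of walls approx handled by prior: rotors near +-100
    r+=[(v[3]-.1)/.003,(v[4]+.1)/.003]
    return r
s=least_squares(f,[.68,.1,0,.1,-.1]); v=s.x
print("rack",v.round(4),"yaw",np.degrees(v[2]).round(2)); print(np.round(s.fun,2))
for k,yo in(("a",v[3]),("b",v[4])): print(k,"origin",rot_pt(v,yo,(0,0,0)).round(4),"hub",rot_pt(v,yo,(0,0,.024)).round(4))
P=np.array([onz(d,c(*q),.01)for q in[(238,67),(345,55),(371,325),(272,335)]]); print(P.round(4),P.mean(0).round(4))
for a,b in((0,1),(1,2),(2,3),(3,0)): print(np.linalg.norm(P[a]-P[b]).round(4),np.degrees(np.arctan2(*(P[b]-P[a])[1::-1])).round(1))
K=np.array([onz(d,c(*q),.081)for q in[(262,207),(341,190)]]);print("blade",K.round(4))
E
python3 fit.py
```

```text
rack [ 0.6238 -0.0092 -0.0543  0.101  -0.101 ] yaw -3.11
[ 0.07 -0.05 -0.11  0.18  0.04 -0.81  0.11 -0.28 -0.09  0.88  0.32 -0.32]
a origin [0.6487 0.0905 0.0997] hub [0.6588 0.09   0.1214]
b origin [ 0.6377 -0.1111  0.0997] hub [ 0.6479 -0.1116  0.1214]
[[ 0.4521  0.1106  0.01  ]
 [ 0.531   0.1179  0.01  ]
 [ 0.5484 -0.0787  0.01  ]
 [ 0.47   -0.0861  0.01  ]] [0.5004 0.0159 0.01  ]
0.0792 5.3
0.1973 -84.9
0.0787 -174.6
0.1975 95.2
blade [[0.4776 0.0055 0.081 ]
 [0.5307 0.016  0.081 ]]
```

```bash
python3 - <<'E'
from h import *
w=load("w2");w3=load("w3");s=load("sc2")
for uv in[(237,90),(312,93),(312,0)]: print("foam w2",onz(w,uv,.034).round(3))
for uv in[(255.4,304.8),(310.9,326.5),(355.4,278.9),(310.2,261.5)]: print("foam sc",onz(s,uv,.034).round(3))
for uv in[(272,284),(357,281)]: print("bas w2",onz(w,uv,.098).round(3))
for uv in[(239,240),(334,234)]: print("bas w3",onz(w3,uv,.098).round(3))
z=lambda x,y:(225+x/2.7,130+y/2.7)
for uv in[z(315,130),z(378,86),z(498,95),z(450,165)]: print("bas sc",onz(s,uv,.098).round(3))
E
```

```text
foam w2 [0.346 0.164 0.034]
foam w2 [0.497 0.158 0.034]
foam w2 [0.497 0.329 0.034]
foam sc [0.497 0.363 0.034]
foam sc [0.356 0.368 0.034]
foam sc [0.346 0.174 0.034]
foam sc [0.48  0.154 0.034]
bas w2 [ 0.413 -0.233  0.098]
bas w2 [ 0.594 -0.226  0.098]
bas w3 [ 0.423 -0.232  0.098]
bas w3 [ 0.595 -0.221  0.098]
bas sc [ 0.604 -0.29   0.098]
bas sc [ 0.604 -0.501  0.098]
bas sc [ 0.435 -0.532  0.098]
bas sc [ 0.406 -0.247  0.098]
```

View pics/sc2.png

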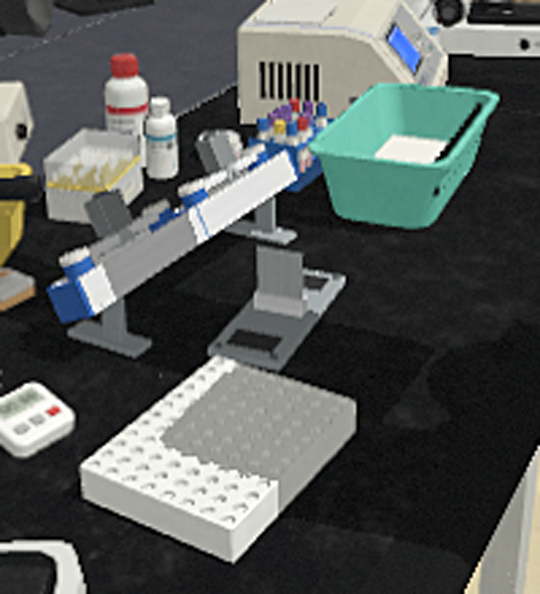

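```bash
python3 - <<'E'
from h import *
w=load("w3");s=load("sc2");d=load("sd1")
for z in(0,.08,.1): print("tipbox",z,[onz(w,uv,z)[:2].round(3) for uv in[(437,157),(500,150),(448,226),(506,218)]])
zz=lambda x,y:(225+x/2.7,130+y/2.7)
# red cap top: scene zoom (124,58), side zoom (157,57) with offset (225,110)
print("redcap",tri([(s,zz(124,57)),(d,(225+157/2.7,110+57/2.7))]).round(3))
print("whitecap small",tri([(s,zz(159,102)),(d,(225+188/2.7,110+98/2.7))]).round(3))
print("bluerack lefttop",tri([(s,zz(258,132)),(d,(225+266/2.7,110+140/2.7))]).round(3))
print("tipbox top corner front",tri([(s,zz(50,160)),(d,(225+97/2.7,110+163/2.7))]).round(3), tri([(s,zz(125,207)),(d,(225+157/2.7,110+182/2.7))]).round(3))
E
python3 - <<'E'
import cv2
im=cv2.imread("pics/scene0.png");cv2.imwrite("pics/z5.png",cv2.resize(im[180:400,100:320],None,fx=2.7,fy=2.7))
E
```

```text
tipbox 0 [array([ 0.808, -0.094]), array([ 0.938, -0.079]), array([ 0.847, -0.241]), array([ 0.973, -0.224])]
tipbox 0.08 [array([ 0.775, -0.086]), array([ 0.887, -0.073]), array([ 0.808, -0.213]), array([ 0.918, -0.199])]
tipbox 0.1 [array([ 0.767, -0.084]), array([ 0.875, -0.072]), array([ 0.799, -0.206]), array([ 0.904, -0.192])]
redcap [ 0.891 -0.276  0.167]
whitecap small [ 0.833 -0.273  0.11 ]
bluerack lefttop [ 0.669 -0.242  0.1  ]
tipbox top corner front [ 0.87  -0.074  0.088] [ 0.87  -0.227 -0.037]
```

View pics/z5.png

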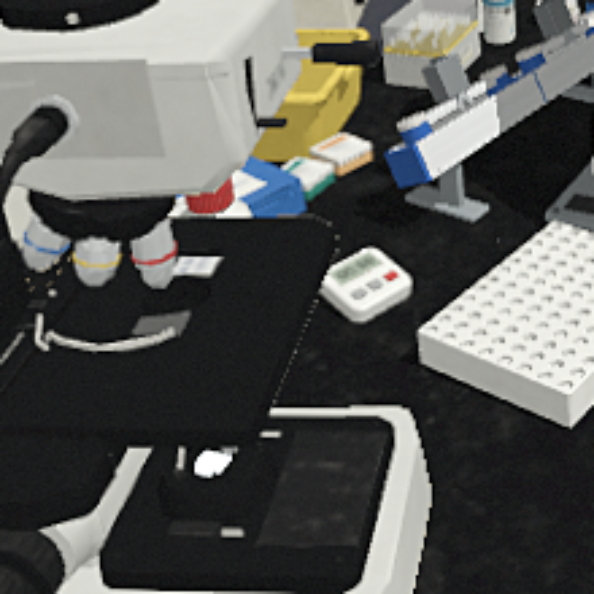

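```bash
python3 - <<'E'
from h import *
n=R.from_euler('z',-3.1,degrees=True).apply([np.sin(np.radians(25)),0,np.cos(np.radians(25))])
o=np.array([.6487,.0905,.0997])
plan([(o+n*.11,toolR(-3.1,25),None)],.7)
E
```

```text
[-0.54, 0.59, 0.39, -0.89, 0.1, 0.02, 0.7, -0.55, 0.57, 0.42, -0.88, 0.1, 0.02, 0.7, -0.55, 0.55, 0.45, -0.89, 0.11, 0.03, 0.7, -0.55, 0.51, 0.48, -0.88, 0.1, 0.02, 0.7, -0.56, 0.49, 0.51, -0.89, 0.1, 0.02, 0.7, -0.55, 0.46, 0.53, -0.88, 0.1, 0.02, 0.7, -0.56, 0.42, 0.55, -0.89, 0.11, 0.02, 0.7]
end [0.6949 0.0878 0.1994] [-1.489  1.571 -1.001] n 7
```

carry_out:
  motion: [-0.54,0.59,0.39,-0.89,0.1,0.02,0.7,-0.55,0.57,0.42,-0.88,0.1,0.02,0.7,-0.55,0.55,0.45,-0.89,0.11,0.03,0.7,-0.55,0.51,0.48,-0.88,0.1,0.02,0.7,-0.56,0.49,0.51,-0.89,0.1,0.02,0.7,-0.55,0.46,0.53,-0.88,0.1,0.02,0.7,-0.56,0.42,0.55,-0.89,0.11,0.02,0.7,0,0,0,0,0,0,0.7]

```text
clock: 3.35
tcp_pos: [0.6943, 0.0934, 0.1954]
tool_rot: [-1.497, 1.571, -0.995]
contact_force: [-1.4, 0.1, -1.1]
finger_gap: 0.0637
```

```bash
python3 - <<'E'
from h import *
trow()
d=snap("wrist","w4")
n=R.from_euler('z',-3.1,degrees=True).apply([np.sin(np.radians(25)),0,np.cos(np.radians(25))])
ey=R.from_euler('z',-3.1,degrees=True).apply([0,1,0])
o=np.array([.6487,.0905,.0997])
im=cv2.imread("pics/w4.png")
for P in (o+n*.048,o+ey*.068+n*.006,o-ey*.068+n*.006): 
    u=proj(d,P)[0]; print(u); cv2.drawMarker(im,tuple(int(x) for x in u),(0,0,255),0,10,1)
cv2.imwrite("pics/w4.png",im)
E
```

```text
t 3.35 p [0.6943 0.0934 0.1954] F [-1.4  0.1 -1.1] gap 0.0637 q [0.08 0.59 1.46 0.05 1.53 0.11]
[312.23497278 214.27142791]
[312.88011211 133.98799624]
[312.51283451 263.31792697]
```

View pics/w4.png

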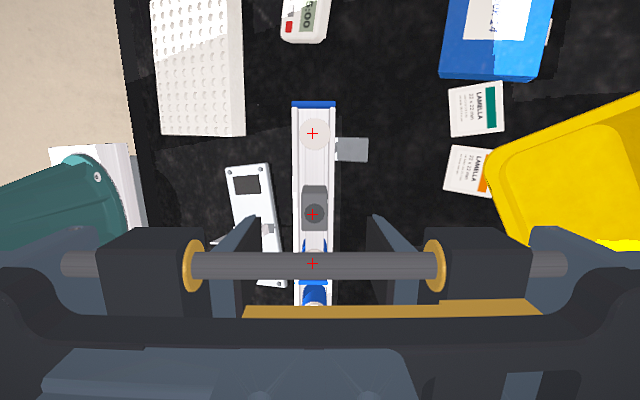

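```bash
python3 - <<'E'
from h import *
trow()
n=R.from_euler('z',-3.1,degrees=True).apply([np.sin(np.radians(25)),0,np.cos(np.radians(25))])
o=np.array([.6487,.0905,.0997])+[.001,0,0]
plan([(o+n*.01,toolR(-3.1,25),5)],.7)
E
```

```text
t 3.4 p [0.6946 0.0919 0.1986] F [-0.6 -0.4  1. ] gap 0.0642 q [0.08 0.59 1.46 0.05 1.53 0.11]
[0.01, 0.39, 0.01, 0.01, 0.01, 0.01, 0.7, 0.02, 0.4, 0, 0, 0.01, 0.01, 0.7, 0.01, 0.39, 0.01, 0.01, 0.01, 0.01, 0.7, 0.02, 0.4, 0, 0, 0.02, 0.01, 0.7, 0.01, 0.39, 0.01, 0.01, 0.01, 0.01, 0.7]
end [0.6541 0.0904 0.1087] [-1.488  1.571 -1.001] n 5
```

carry_out:
  motion: [0.01,0.39,0,0,0,0,0.7,0.02,0.4,0,0,0,0,0.7,0.01,0.39,0,0,0,0,0.7,0.02,0.4,0,0,0,0,0.7,0.01,0.39,0,0,0,0,0.7,0,0,0,0,0,0,0.7]

```text
clock: 4.0
tcp_pos: [0.6523, 0.0883, 0.113]
tool_rot: [-1.489, 1.566, -1.002]
contact_force: [0.5, 0.6, -0.3]
finger_gap: 0.0639
```

carry_out:
  motion: [0,0,0,0,0,0,0.1,0,0,0,0,0,0,0.1,0,0,0,0,0,0,0.1,0,0,0,0,0,0,0.1]
  newtons: 25

```text
clock: 4.4
tcp_pos: [0.6545, 0.0888, 0.1133]
tool_rot: [-1.488, 1.565, -1.003]
contact_force: [-0.0, -0.5, -0.7]
finger_gap: 0.0348
```

```bash
python3 - <<'E'
from h import *
trow()
d=snap("wrist","w5")
trow()
E
```

```text
t 4.4 p [0.6545 0.0888 0.1133] F [-0.  -0.5 -0.7] gap 0.0348 q [0.08 0.62 1.59 0.05 1.37 0.1 ]
t 4.45 p [0.6543 0.0889 0.113 ] F [ 0.1 -0.9  0.1] gap 0.0306 q [0.08 0.62 1.59 0.05 1.37 0.1 ]
```

View pics/w5.png

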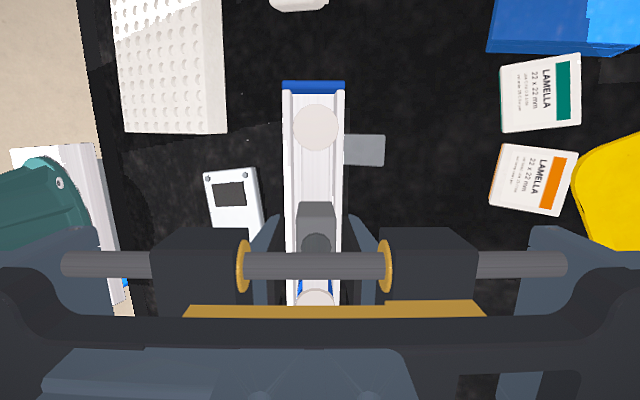

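carry_out:
  motion: [0,0,0,0,0,0,0.1,0,0,0,0,0,0,0.1,0,0,0,0,0,0,0.1]

```text
clock: 4.75
tcp_pos: [0.6543, 0.0889, 0.1127]
tool_rot: [-1.488, 1.565, -1.002]
contact_force: [2.2, -0.2, 1.8]
finger_gap: 0.0237
```

```bash
python3 - <<'E'
from h import *
trow();robot.snapshot("wrist");trow()
n=R.from_euler('z',-3.1,degrees=True).apply([np.sin(np.radians(25)),0,np.cos(np.radians(25))])
p,q=pose()
plan([(p+n*.09,q,4)],.1)
E
```

```text
t 4.75 p [0.6543 0.0889 0.1127] F [ 2.2 -0.2  1.8] gap 0.0237 q [0.08 0.62 1.59 0.05 1.36 0.11]
t 4.8 p [0.6543 0.0889 0.1127] F [ 1.3 -0.4  3.2] gap 0.0237 q [0.08 0.62 1.59 0.05 1.36 0.1 ]
[0, -0.45, 0, 0, 0, 0, 0.1, 0, -0.45, 0, 0, 0, 0, 0.1, 0, -0.45, 0.01, 0, 0, 0, 0.1, 0, -0.45, 0, 0, 0, 0, 0.1]
end [0.6924 0.087  0.1942] [-1.488  1.565 -1.002] n 4
```

carry_out:
  motion: [0,-0.2,0,0,0,0,0.1,0,-0.4,0,0,0,0,0.1,0,-0.6,0,0,0,0,0.1,0,-0.6,0,0,0,0,0.1]

```text
clock: 5.2
tcp_pos: [0.6919, 0.087, 0.1953]
tool_rot: [-1.49, 1.566, -1.001]
contact_force: [0.2, 0.2, -2.6]
finger_gap: 0.0242
```

```bash
python3 - <<'E'
from h import *
trow();robot.snapshot("wrist");trow()
plan([([.58,.05,.24],toolR(1,0),None),([.5004,.0159,.165],toolR(5.1,0),None)],.1)
E
```

```text
t 5.2 p [0.6919 0.087  0.1953] F [ 0.2  0.2 -2.6] gap 0.0242 q [0.07 0.58 1.48 0.05 1.51 0.11]
t 5.25 p [0.6954 0.087  0.2003] F [ 1.1 -0.6  3.5] gap 0.0238 q [0.07 0.58 1.47 0.05 1.52 0.11]
[0.12, 0.03, -0.34, 0.87, -0.14, -0.03, 0.1, 0.12, 0.01, -0.35, 0.88, -0.14, -0.03, 0.1, 0.12, -0.01, -0.34, 0.87, -0.13, -0.03, 0.1, 0.11, -0.03, -0.35, 0.88, -0.14, -0.03, 0.1, 0.11, -0.05, -0.34, 0.87, -0.14, -0.03, 0.1, 0.1, -0.08, -0.34, 0.88, -0.14, -0.03, 0.1, 0.11, -0.09, -0.34, 0.87, -0.13, -0.03, 0.1, 0.22, 0.5, -0.53, 0, -0.34, 0, 0.1, 0.2, 0.5, -0.54, 0, -0.35, 0, 0.1, 0.19, 0.5, -0.55, 0, -0.34, 0, 0.1]
end [0.5002 0.016  0.1651] [-1.25   1.143 -1.143] n 10
```

carry_out:
  motion: [0.12,0,-0.34,0.87,-0.14,-0.03,0.1,0.12,0,-0.35,0.88,-0.14,-0.03,0.1,0.12,-0.01,-0.34,0.87,-0.13,-0.03,0.1,0.11,-0.03,-0.35,0.88,-0.14,-0.03,0.1,0.11,-0.05,-0.34,0.87,-0.14,-0.03,0.1,0.1,-0.08,-0.34,0.88,-0.14,-0.03,0.1,0.11,-0.09,-0.34,0.87,-0.13,-0.03,0.1,0.22,0.5,-0.53,0,-0.34,0,0.1,0.2,0.5,-0.54,0,-0.35,0,0.1,0.19,0.5,-0.55,0,-0.34,0,0.1]

```text
clock: 6.25
tcp_pos: [0.4957, 0.0157, 0.1613]
tool_rot: [-1.255, 1.146, -1.14]
contact_force: [0.3, -0.9, -2.2]
finger_gap: 0.0235
```

carry_out:
  motion: [0,0,0,0,0,0,0.1,0,0,0,0,0,0,0.1]

```text
clock: 6.45
tcp_pos: [0.4968, 0.0158, 0.1619]
tool_rot: [-1.254, 1.148, -1.141]
contact_force: [0.4, -0.3, -2.3]
finger_gap: 0.0237
```

```bash
python3 - <<'E'
from h import *
trow()
snap("wrist","w6",(230,40,430,240),3)
trow()
snap("scene","sc6",(290,160,390,280),5)
trow();
p,q=pose(); print(q.as_rotvec(), (toolR(5.1).inv()*q).as_rotvec(degrees=True))
E
```

```text
t 6.45 p [0.4968 0.0158 0.1619] F [ 0.4 -0.3 -2.3] gap 0.0237 q [-0.01  0.1   2.15 -0.    0.89 -0.1 ]
t 6.5 p [0.4979 0.016  0.1626] F [ 0.5 -0.  -2. ] gap 0.0234 q [-0.01  0.1   2.15 -0.    0.89 -0.1 ]
t 6.55 p [0.4984 0.0161 0.1628] F [-0.2 -0.3 -1.8] gap 0.0239 q [-0.01  0.1   2.15 -0.    0.89 -0.1 ]
[-1.25302249  1.14622946 -1.14162006] [-0.23028377  0.0022474   0.00054138]
```

View pics/w6_full.png

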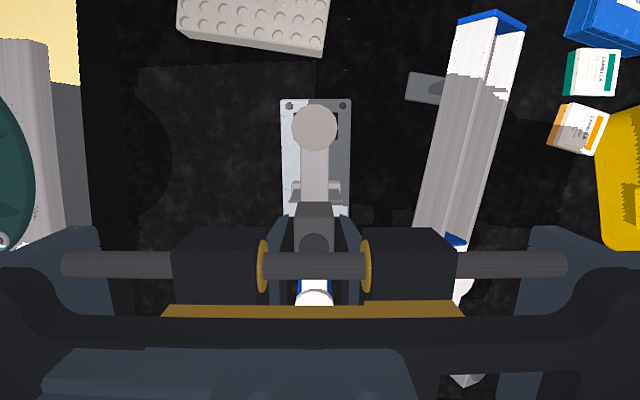

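View pics/sc6.png

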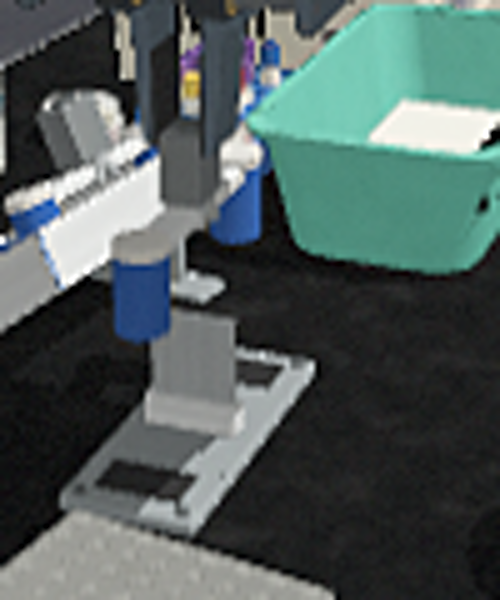

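```bash
python3 - <<'E'
from h import *
d=load("w6")
from numpy import *
p=array([.4983,.0161,.1628]); ey=toolR(5.1).apply([-1,0,0]);ex=toolR(5.1).apply([0,0,1])
P=onz(d,(314.5,127.5),p[2]-.0135+.006); print("cap",P.round(4)); v=P-p; print("cap rel ex,ey",(v@ex).round(4),(v@ey).round(4))
s=load("w6"); 
for uv in[(281,99),(351,99)]: print("stand far corners",onz(d,uv,.01).round(4))
K=[onz(d,uv,.081) for uv in[(290,186),(342,186)]]; print("blade",K)
st=array([.5004,.0159,.01]); 
for a,b in((-.04,.1),(.04,.1)): print("exp",(st+a*ex+b*ey).round(4), proj(d,st+a*ex+b*ey))
for a in(-.0265,.0265): print(proj(d,array([.5004,.0159,.081])+a*ex))
E
```

```text
cap [0.4921 0.0849 0.1553]
cap rel ex,ey -0.0001 0.0691Traceback (most recent call last):
  File "<stdin>", line 6, in <module>
    fid = stack.enter_context(open(os.fspath(file), "rb"))
                              ~~~~^^^^^^^^^^^^^^^^^^^^^^^
FileNotFoundError: [Errno 2] No such file or directory: 'w6'
```

View pics/w6.png

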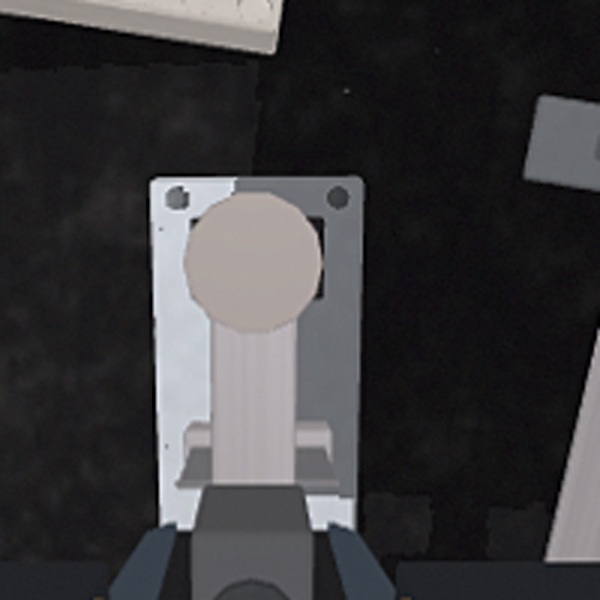

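```bash
python3 - <<'E'
from h import *
import numpy as np
d=load("w6"); ey=toolR(5.1).apply([-1,0,0]);ex=toolR(5.1).apply([0,0,1])
A=[onz(d,uv,.01) for uv in[(280,99),(351.7,99)]]; print(A, np.mean(A,0)-ey*.1)
K=[onz(d,uv,.081) for uv in[(288.7,202.3),(343.3,202.3)]]; print("blade",K,np.mean(K,0))
k=K[1]-K[0];print(np.degrees(np.arctan2(k[1],k[0])),np.linalg.norm(k))
E
```

```text
[array([0.45083189, 0.11201497, 0.01      ]), array([0.53002216, 0.11895147, 0.01      ])] [0.49931646 0.01587911 0.01      ]
blade [array([0.47353463, 0.01356459, 0.081     ]), array([0.52527367, 0.01818946, 0.081     ])] [0.49940415 0.01587703 0.081     ]
5.10800045355977 0.051945338243097695
```

carry_out:
  motion: [0.02,0.3,0.02,0,0,0,0.1,0.01,0.35,0.01,0,0,0,0.1,0,0.35,0,0,0,0,0.1,0,0.2,0,0,0,0,0.1,0,0,0,0,0,0,0.1,0,0,0,0,0,0,0.1]

```text
clock: 7.15
tcp_pos: [0.4992, 0.0147, 0.1026]
tool_rot: [-1.254, 1.147, -1.141]
contact_force: [-0.4, -0.5, -2.2]
finger_gap: 0.0241
```

```bash
python3 - <<'E'
from h import *
trow()
snap("wrist","w7",(230,40,430,240),3)
trow()
snap("scene","sc7",(290,160,390,280),5)
trow();
E
```

```text
t 7.15 p [0.4992 0.0147 0.1026] F [-0.4 -0.5 -2.2] gap 0.0241 q [-0.02  0.21  2.17 -0.    0.77 -0.11]
t 7.2 p [0.4992 0.0147 0.1028] F [-0.3  0.1 -2.7] gap 0.0241 q [-0.02  0.21  2.17 -0.    0.77 -0.11]
t 7.25 p [0.4992 0.0146 0.1028] F [ 0.   0.1 -2. ] gap 0.0239 q [-0.02  0.21  2.17 -0.    0.77 -0.11]
```

View pics/sc7.png

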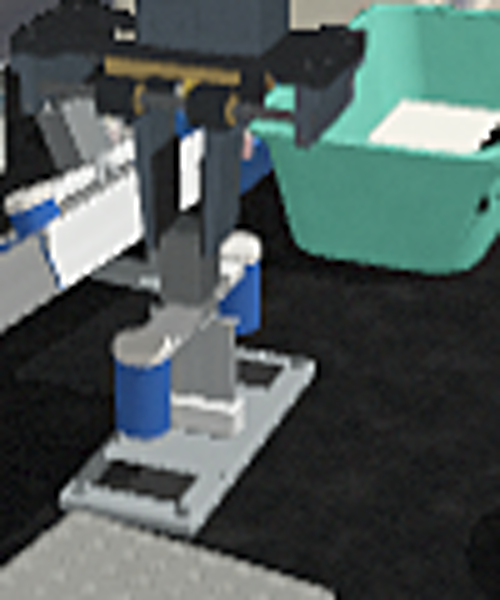

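View pics/w7.png

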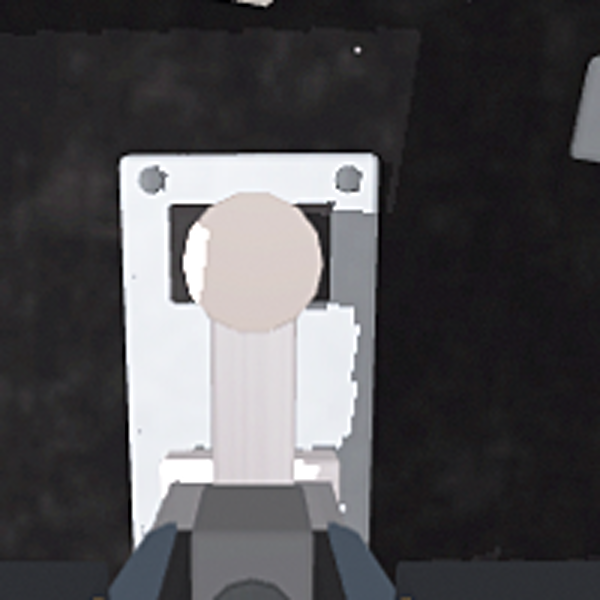

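carry_out:
  motion: [0,0.04,0,0,0,0,0.1,0,0.04,0,0,0,0,0.1,0,0.02,0,0,0,0,0.1]

```text
clock: 7.55
tcp_pos: [0.4988, 0.0148, 0.0973]
tool_rot: [-1.253, 1.147, -1.141]
contact_force: [-1.9, 4.3, 7.7]
finger_gap: 0.0242
```

carry_out:
  motion: [0,0.02,0,0,0,0,0.1,0,0,0,0,0,0,0.1]

```text
clock: 7.75
tcp_pos: [0.4989, 0.015, 0.0966]
tool_rot: [-1.253, 1.147, -1.141]
contact_force: [-1.7, 5.6, 8.5]
finger_gap: 0.0237
```

carry_out:
  motion: [-0.01,0,0,0,0,0,0.1,-0.01,-0.01,0,0,0,0,0.1,0,0,0,0,0,0,0.1]

```text
clock: 8.05
tcp_pos: [0.4988, 0.0155, 0.0967]
tool_rot: [-1.254, 1.146, -1.141]
contact_force: [0.2, -0.4, 3.0]
finger_gap: 0.0239
```

carry_out:
  motion: [0,0,0,0,0,0,0.45,0,0,0,0,0,0,0.45,0,0,0,0,0,0,0.45,0,0,0,0,0,0,0.45,0,0,0,0,0,0,0.45]

```text
clock: 8.55
tcp_pos: [0.4983, 0.0156, 0.0964]
tool_rot: [-1.254, 1.147, -1.141]
contact_force: [-0.6, -0.3, -0.6]
finger_gap: 0.0406
```

```bash
python3 - <<'E'
from h import *
trow()
snap("wrist","w8",(230,40,430,240),3)
snap("scene","sc8",(290,160,390,280),5)
trow();
E
```

```text
t 8.55 p [0.4983 0.0156 0.0964] F [-0.6 -0.3 -0.6] gap 0.0406 q [-0.02  0.22  2.18 -0.    0.76 -0.1 ]
t 8.65 p [0.4983 0.0156 0.0964] F [ 0.8  0.7 -0.2] gap 0.041 q [-0.02  0.22  2.18 -0.    0.76 -0.1 ]
```

View pics/sc8.png

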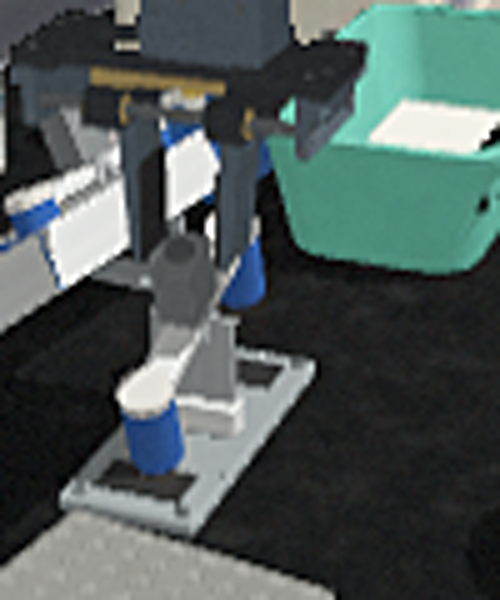

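View pics/w8.png

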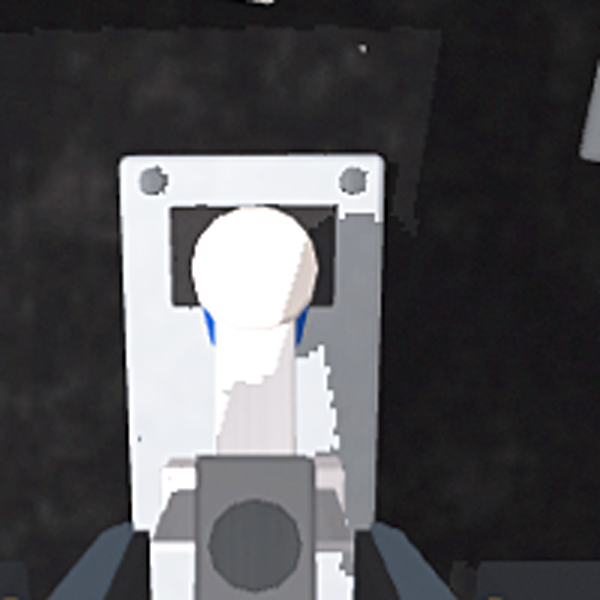

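carry_out:
  motion: [0,0,0,0,0,0,0.45,0,0,0,0,0,0,0.45,0,0,0,0,0,0,0.45,0,0,0,0,0,0,0.45,-0.02,0,0,0,0,-0.9,0.45,-0.02,0,0,0,0,-0.9,0.45,-0.02,0,0,0,0,-0.9,0.45,-0.02,0,0,0,0,-0.9,0.45,-0.02,0,0,0,0,-0.9,0.45,0,0,0,0,0,0,0.45]

```text
clock: 9.65
tcp_pos: [0.4977, 0.0214, 0.0955]
tool_rot: [-1.472, 0.969, -1.369]
contact_force: [0.4, -0.1, -0.2]
finger_gap: 0.0412
```

```bash
python3 - <<'E'
from h import *
trow()
snap("wrist","w9",(230,40,430,240),3)
snap("scene","sc9",(290,160,390,280),5)
p,q=pose(); print(p,-q.apply([0,1,0]))
E
```

```text
t 9.65 p [0.4977 0.0214 0.0955] F [ 0.4 -0.1 -0.2] gap 0.0412 q [ 0.18  0.25  2.17 -0.44  0.81  0.41]
[0.49780522 0.02086718 0.09567418] [-0.02193405  0.30648955  0.95162128]
```

View pics/sc9.png

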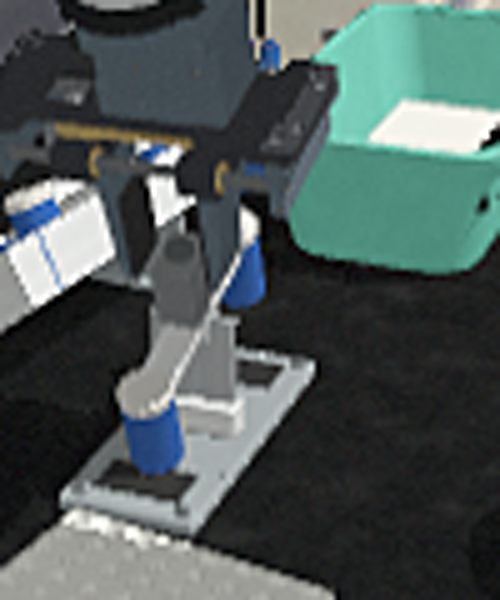

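View pics/w9.png

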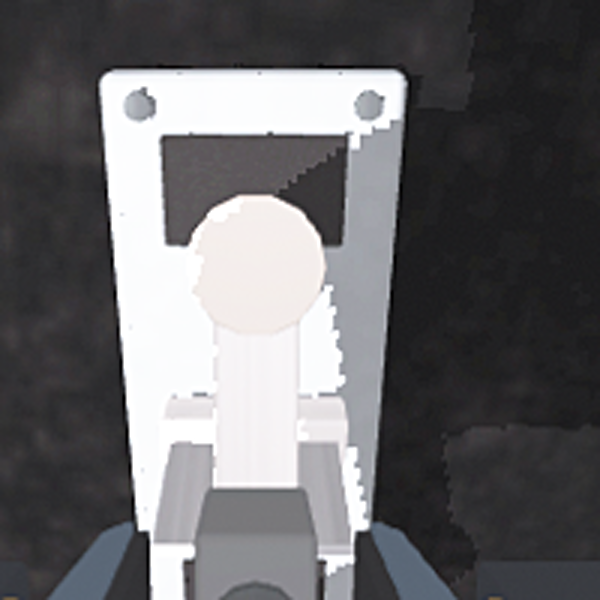

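carry_out:
  motion: [0,0,0.02,0,0,0,0.1,0,0,0,0,0,0,0.1,0,0,0,0,0,0,0.1,0,0,0,0,0,0,0.1,0,0,0,0,0,0,0.1,0,0,0,0,0,0,0.1]

```text
clock: 10.35
tcp_pos: [0.4989, 0.0204, 0.0959]
tool_rot: [-1.47, 0.971, -1.37]
contact_force: [-0.2, -3.7, 0.5]
finger_gap: 0.0235
```

```bash
python3 - <<'E'
from h import *
trow(); p,q=pose()
up=p+[0,0,.09]
plan([(up,q,3),([.52,-.10,.25],toolR(4),None),([.508,-.33,.25],toolR(3),None),([.508,-.385,.20],toolR(3),None)],.1)
E
```

```text
t 10.35 p [0.4989 0.0204 0.0959] F [-0.2 -3.7  0.5] gap 0.0235 q [ 0.17  0.25  2.17 -0.44  0.81  0.4 ]
[0.19, -0.57, 0, 0, 0, 0, 0.1, 0.18, -0.57, -0.01, 0, 0, 0, 0.1, 0.19, -0.57, 0, 0, 0, 0, 0.1, 0.54, -0.09, 0.04, 0.01, 0.06, 0.9, 0.1, 0.54, -0.13, 0.04, 0, 0.06, 0.9, 0.1, 0.52, -0.16, 0.05, 0.01, 0.05, 0.9, 0.1, 0.52, -0.2, 0.04, 0.01, 0.06, 0.9, 0.1, 0.5, -0.22, 0.05, 0.01, 0.06, 0.9, 0.1, 0.76, 0, -0.09, 0, 0.04, 0, 0.1, 0.76, 0, -0.09, 0, 0.04, 0, 0.1]
[0.77, 0, -0.09, 0, 0.04, 0, 0.1, 0.76, 0, -0.09, 0, 0.05, 0, 0.1, 0.76, 0, -0.08, 0, 0.04, 0, 0.1, 0.76, 0, -0.09, 0, 0.04, 0, 0.1, 0.55, 0.5, -0.03, 0, 0, 0, 0.1, 0.55, 0.5, -0.02, 0, 0, 0, 0.1]
end [ 0.5082 -0.385   0.2   ] [-1.233  1.17  -1.171] n 16
```

carry_out:
  motion: [0.19,-0.57,0,0,0,0,0.1,0.18,-0.57,-0.01,0,0,0,0.1,0.19,-0.57,0,0,0,0,0.1,0.54,-0.09,0.04,0.01,0.06,0.9,0.1,0.54,-0.13,0.04,0,0.06,0.9,0.1,0.52,-0.16,0.05,0.01,0.05,0.9,0.1,0.52,-0.2,0.04,0.01,0.06,0.9,0.1,0.5,-0.22,0.05,0.01,0.06,0.9,0.1,0.76,0,-0.09,0,0.04,0,0.1,0.76,0,-0.09,0,0.04,0,0.1]

```text
clock: 11.35
tcp_pos: [0.516, -0.1779, 0.25]
tool_rot: [-1.238, 1.162, -1.162]
contact_force: [0.5, -0.4, -2.8]
finger_gap: 0.0238
```

carry_out:
  motion: [0.77,0,-0.09,0,0.04,0,0.1,0.76,0,-0.09,0,0.05,0,0.1,0.76,0,-0.08,0,0.04,0,0.1,0.76,0,-0.09,0,0.04,0,0.1,0.55,0.5,-0.03,0,0,0,0.1,0.55,0.5,-0.02,0,0,0,0.1,0,0,0,0,0,0,0.1]

```text
clock: 12.05
tcp_pos: [0.5064, -0.386, 0.1959]
tool_rot: [-1.233, 1.176, -1.168]
contact_force: [0.1, 0.3, -2.5]
finger_gap: 0.0238
```

```bash
python3 - <<'E'
from h import *
trow()
snap("wrist","w10")
snap("scene","sc10",(290,120,430,240),4)
trow()
E
```

```text
t 12.05 p [ 0.5064 -0.386   0.1959] F [ 0.1  0.3 -2.5] gap 0.0238 q [-0.69  0.28  1.86  0.    1.   -0.74]
t 12.15 p [ 0.5077 -0.3845  0.1989] F [ 0.3 -1.1 -2.2] gap 0.0237 q [-0.69  0.28  1.86  0.    1.01 -0.74]
```

View pics/w10.png

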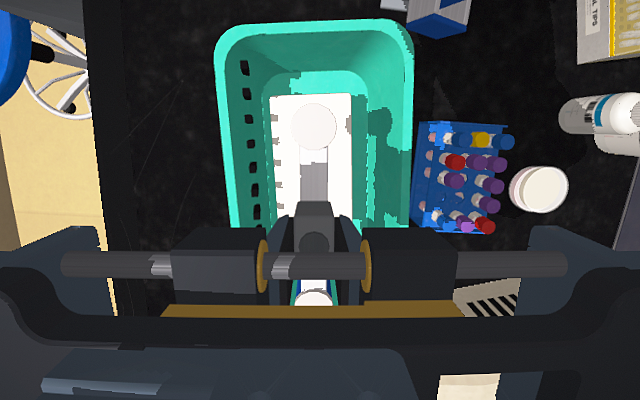

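View pics/sc10.png

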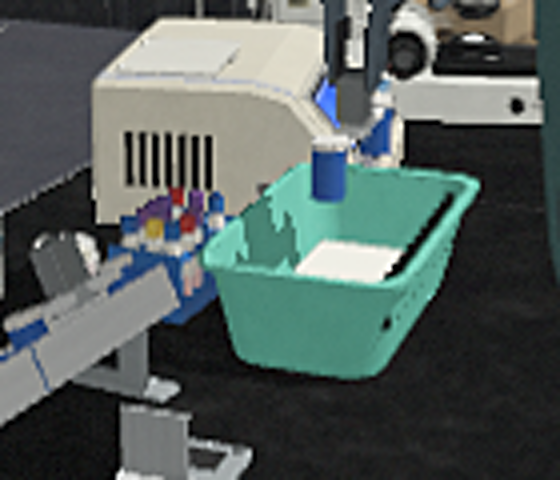

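carry_out:
  motion: [0,0.4,0,0,0,0,0.1,0,0.6,0,0,0,0,0.1,0,0.6,0,0,0,0,0.1,0,0.4,0,0,0,0,0.1,0,0.2,0,0,0,0,0.1,0,0,0,0,0,0,0.1]

```text
clock: 12.75
tcp_pos: [0.5082, -0.3839, 0.0896]
tool_rot: [-1.233, 1.171, -1.169]
contact_force: [0.3, 0.3, -2.5]
finger_gap: 0.024
```

carry_out:
  motion: [0,0.08,0,0,0,0,0.1,0,0.06,0,0,0,0,0.1,0,0.04,0,0,0,0,0.1]

```text
clock: 13.05
tcp_pos: [0.5086, -0.3849, 0.0814]
tool_rot: [-1.233, 1.169, -1.172]
contact_force: [0.7, -0.3, -2.4]
finger_gap: 0.0238
```

carry_out:
  motion: [0,0.08,0,0,0,0,0.1,0,0.06,0,0,0,0,0.1,0,0,0,0,0,0,0.1]

```text
clock: 13.35
tcp_pos: [0.508, -0.3846, 0.0733]
tool_rot: [-1.233, 1.171, -1.17]
contact_force: [-0.8, 0.6, -2.4]
finger_gap: 0.0236
```

carry_out:
  motion: [0,0.04,0,0,0,0,0.1,0,0.02,0,0,0,0,0.1,0,0,0,0,0,0,0.1]

```text
clock: 13.65
tcp_pos: [0.5082, -0.3847, 0.0707]
tool_rot: [-1.233, 1.171, -1.171]
contact_force: [-1.0, -0.6, -2.7]
finger_gap: 0.0241
```

carry_out:
  motion: [0,0.02,0,0,0,0,0.1,0,0,0,0,0,0,0.5,0,0,0,0,0,0,0.5,0,0,0,0,0,0,0.5,0,-0.2,0,0,0,0,0.6,0,-0.6,0,0,0,0,0.6,0,-0.8,0,0,0,0,0.6,0,-0.8,0,0,0,0,0.6]

```text
clock: 14.45
tcp_pos: [0.5079, -0.3845, 0.1917]
tool_rot: [-1.233, 1.171, -1.17]
contact_force: [1.3, -0.9, 0.5]
finger_gap: 0.0549
```

```bash
python3 - <<'E'
from h import *
trow()
snap("wrist","w11")
trow()
n=R.from_euler('z',-3.1,degrees=True).apply([np.sin(np.radians(25)),0,np.cos(np.radians(25))])
o=np.array([.6377,-.1111,.0997])+[.001,-0.001,0]
plan([([.56,-.27,.24],toolR(0,8),None),(o+n*.09,toolR(-3.1,25),None)],.6)
E
```

```text
t 14.45 p [ 0.5079 -0.3845  0.1917] F [ 1.3 -0.9  0.5] gap 0.0549 q [-0.68  0.28  1.87  0.    0.99 -0.74]
t 14.5 p [ 0.5106 -0.3866  0.1989] F [ 3.9 -3.6  8.1] gap 0.0547 q [-0.68  0.28  1.86  0.    1.   -0.74]
[-0.76, -0.28, 0.37, -0.7, 0.25, 0.04, 0.6, -0.76, -0.29, 0.35, -0.69, 0.24, 0.04, 0.6, -0.77, -0.3, 0.31, -0.7, 0.25, 0.04, 0.6, -0.62, 0.17, 0.5, -0.85, 0.15, 0.05, 0.6, -0.63, 0.14, 0.49, -0.85, 0.15, 0.04, 0.6, -0.64, 0.11, 0.5, -0.85, 0.15, 0.05, 0.6, -0.64, 0.08, 0.5, -0.85, 0.15, 0.04, 0.6, -0.64, 0.06, 0.5, -0.85, 0.15, 0.05, 0.6]
end [ 0.6769 -0.1141  0.1812] [-1.488  1.572 -1.001] n 8
```

View pics/w11.png

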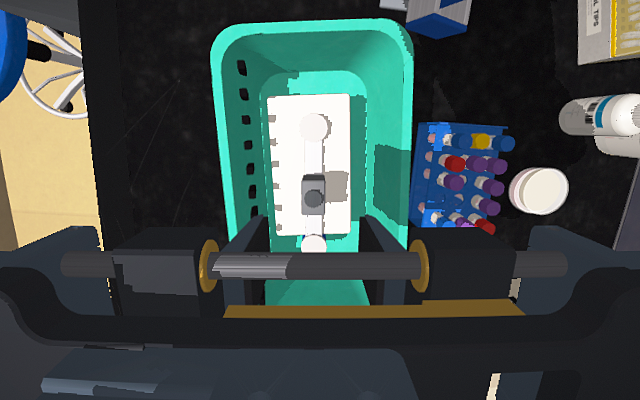

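carry_out:
  motion: [-0.76,-0.28,0.37,-0.7,0.25,0.04,0.6,-0.76,-0.29,0.35,-0.69,0.24,0.04,0.6,-0.77,-0.3,0.31,-0.7,0.25,0.04,0.6,-0.62,0.17,0.5,-0.85,0.15,0.05,0.6,-0.63,0.14,0.49,-0.85,0.15,0.04,0.6,-0.64,0.11,0.5,-0.85,0.15,0.05,0.6,-0.64,0.08,0.5,-0.85,0.15,0.04,0.6,-0.64,0.06,0.5,-0.85,0.15,0.05,0.6,0,0,0,0,0,0,0.6,0,0,0,0,0,0,0.6]

```text
clock: 15.5
tcp_pos: [0.6746, -0.1116, 0.172]
tool_rot: [-1.49, 1.576, -0.992]
contact_force: [-0.5, -0.3, -0.0]
finger_gap: 0.0547
```

```bash
python3 - <<'E'
from h import *
trow()
d=snap("wrist","w12")
n=R.from_euler('z',-3.1,degrees=True).apply([np.sin(np.radians(25)),0,np.cos(np.radians(25))])
ey=R.from_euler('z',-3.1,degrees=True).apply([0,1,0])
o=np.array([.6377,-.1111,.0997])+[.001,-.001,0]
im=cv2.imread("pics/w12.png")
for P in (o+n*.048,o+ey*.068+n*.006,o-ey*.068+n*.006): 
    u=proj(d,P)[0]; print(u); cv2.drawMarker(im,tuple(int(x) for x in u),(0,0,255),0,10,1)
cv2.imwrite("pics/w12.png",cv2.resize(im[80:280,220:420],None,fx=3,fy=3))
trow()
plan([(o+n*.012,toolR(-3.1,25),5)],.6)
E
```

```text
t 15.5 p [ 0.6746 -0.1116  0.172 ] F [-0.5 -0.3 -0. ] gap 0.0547 q [-0.18  0.59  1.51 -0.05  1.48 -0.11]
[310.51936885 220.40567619]
[311.3342415  132.14641489]
[311.2417311  272.93722165]
t 15.55 p [ 0.6743 -0.1124  0.1728] F [ 0.5 -0.2  0.3] gap 0.0549 q [-0.18  0.59  1.51 -0.05  1.48 -0.11]
[0.01, 0.28, 0, 0.02, 0.01, -0.01, 0.6, 0.01, 0.27, -0.01, 0.01, 0, -0.01, 0.6, 0, 0.28, 0, 0.02, 0.01, -0.02, 0.6, 0.01, 0.28, -0.01, 0.02, 0, -0.01, 0.6, 0.01, 0.27, 0, 0.02, 0.01, -0.01, 0.6]
end [ 0.6439 -0.1125  0.1107] [-1.488  1.571 -1.001] n 5
```

View pics/w12.png

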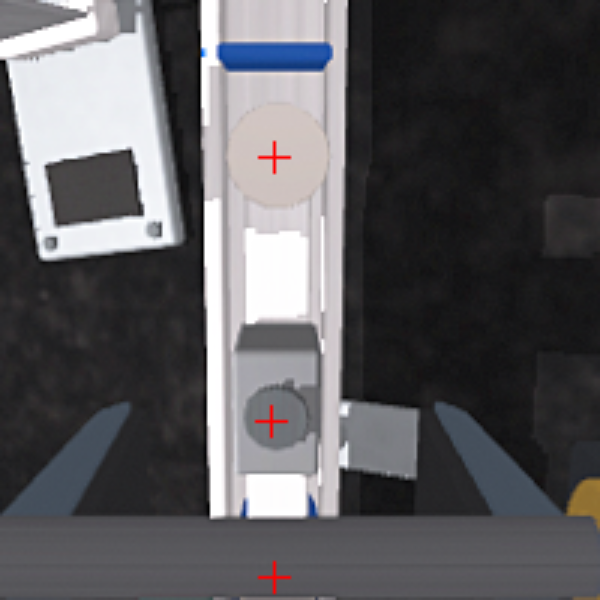

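carry_out:
  motion: [0.01,0.28,-0.01,0.02,0.01,-0.01,0.6,0,0.27,-0.01,0.01,0,-0.01,0.6,0,0.28,0,0.02,0.01,-0.02,0.6,0,0.28,-0.01,0.02,0,-0.01,0.6,0,0.27,0,0.02,0.01,-0.01,0.6,0,0,0,0,0,0,0.6,0,0,0,0,0,0,0.1,0,0,0,0,0,0,0.1,0,0,0,0,0,0,0.1,0,0,0,0,0,0,0.1]

```text
clock: 16.55
tcp_pos: [0.644, -0.1108, 0.1111]
tool_rot: [-1.488, 1.571, -1.002]
contact_force: [1.7, 0.5, -0.0]
finger_gap: 0.0255
```

carry_out:
  motion: [0,0,0,0,0,0,0.1,0,0,0,0,0,0,0.1,0,0,0,0,0,0,0.1]

```text
clock: 16.85
tcp_pos: [0.644, -0.1108, 0.111]
tool_rot: [-1.488, 1.571, -1.002]
contact_force: [2.0, 0.3, 3.4]
finger_gap: 0.0233
```

Gripped; lift along the rotor's z and go to the stand.

carry_out:
  motion: [0,-0.2,0,0,0,0,0.1,0,-0.4,0,0,0,0,0.1,0,-0.6,0,0,0,0,0.1,0,-0.6,0,0,0,0,0.1]

```text
clock: 17.25
tcp_pos: [0.6817, -0.1128, 0.1932]
tool_rot: [-1.489, 1.573, -1.0]
contact_force: [0.1, -0.1, -2.5]
finger_gap: 0.024
```

```bash
python3 - <<'E'
from h import *
robot.snapshot("wrist");trow()
plan([([.58,-.03,.25],toolR(1,0),None),([.4998,.0150,.165],toolR(5.1,0),None)],.1)
E
```

```text
t 17.3 p [ 0.6853 -0.1133  0.1983] F [ 1.7 -0.3  4. ] gap 0.024 q [-0.18  0.58  1.48 -0.05  1.51 -0.11]
[-0.22, 0, -0.35, 0.88, -0.15, -0.03, 0.1, -0.23, -0.03, -0.34, 0.88, -0.14, -0.03, 0.1, -0.22, -0.04, -0.34, 0.88, -0.15, -0.03, 0.1, -0.24, -0.07, -0.33, 0.89, -0.14, -0.03, 0.1, -0.23, -0.09, -0.33, 0.88, -0.15, -0.03, 0.1, -0.24, -0.11, -0.31, 0.88, -0.14, -0.04, 0.1, -0.24, -0.13, -0.31, 0.88, -0.15, -0.03, 0.1, -0.31, 0.57, -0.53, 0, -0.34, 0, 0.1, -0.32, 0.56, -0.52, 0, -0.34, 0, 0.1, -0.33, 0.57, -0.52, 0, -0.34, 0, 0.1]
end [0.4997 0.0148 0.165 ] [-1.25   1.143 -1.144] n 10
```

carry_out:
  motion: [-0.22,0,-0.35,0.88,-0.15,-0.03,0.1,-0.23,-0.03,-0.34,0.88,-0.14,-0.03,0.1,-0.22,-0.04,-0.34,0.88,-0.15,-0.03,0.1,-0.24,-0.07,-0.33,0.89,-0.14,-0.03,0.1,-0.23,-0.09,-0.33,0.88,-0.15,-0.03,0.1,-0.24,-0.11,-0.31,0.88,-0.14,-0.04,0.1,-0.24,-0.13,-0.31,0.88,-0.15,-0.03,0.1,-0.31,0.57,-0.53,0,-0.34,0,0.1,-0.32,0.56,-0.52,0,-0.34,0,0.1,-0.33,0.57,-0.52,0,-0.34,0,0.1]

```text
clock: 18.3
tcp_pos: [0.4944, 0.0157, 0.1596]
tool_rot: [-1.253, 1.147, -1.14]
contact_force: [-0.1, 0.0, -3.2]
finger_gap: 0.0241
```

carry_out:
  motion: [0,0,0,0,0,0,0.1,0,0,0,0,0,0,0.1,0,0,0,0,0,0,0.1]

```text
clock: 18.6
tcp_pos: [0.4971, 0.015, 0.1611]
tool_rot: [-1.252, 1.147, -1.141]
contact_force: [0.2, -0.1, -1.7]
finger_gap: 0.0239
```

```bash
python3 - <<'E'
from h import *
trow()
snap("wrist","w13",(230,40,430,240),3)
trow(); robot.snapshot("side"); trow()
p,q=pose(); print((toolR(5.1).inv()*q).as_rotvec(degrees=True))
E
```

```text
t 18.6 p [0.4971 0.015  0.1611] F [ 0.2 -0.1 -1.7] gap 0.0239 q [-0.02  0.1   2.15  0.    0.89 -0.11]
t 18.65 p [0.4972 0.015  0.1612] F [ 0.1  0.7 -3. ] gap 0.0236 q [-0.02  0.1   2.15  0.    0.89 -0.11]
t 18.7 p [0.4971 0.0149 0.1611] F [ 0.2 -0.8 -1.5] gap 0.0239 q [-0.02  0.1   2.15  0.    0.89 -0.11]
[-0.21434653  0.04392676  0.05431308]
```

View pics/w13.png

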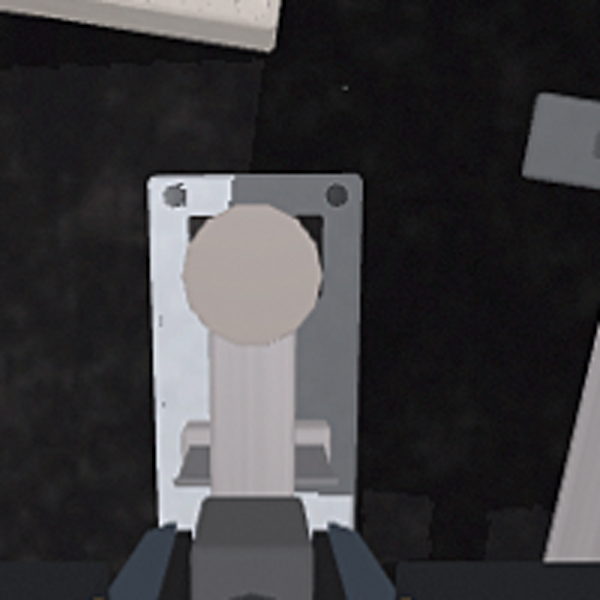

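carry_out:
  motion: [-0.03,0.3,0.02,0,0,0,0.1,-0.03,0.35,0.02,0,0,0,0.1,-0.01,0.35,0,0,0,0,0.1,0,0.18,0,0,0,0,0.1,0,0,0,0,0,0,0.1,0,0,0,0,0,0,0.1]

```text
clock: 19.3
tcp_pos: [0.4977, 0.0188, 0.1017]
tool_rot: [-1.253, 1.148, -1.141]
contact_force: [0.1, 0.2, -2.2]
finger_gap: 0.0238
```

```bash
python3 - <<'E'
from h import *
d=snap("wrist","w14",(230,40,430,240),3)
trow()
ey=toolR(5.1).apply([-1,0,0]);p,q=pose()
for uv,dz in(((314.1,131.7),0),): P=onz(d,uv,p[2]-.0125+.006); print("cap ey rel",(P-p)@ey)
E
```

```text
t 19.35 p [0.4979 0.0188 0.102 ] F [-0.1 -0.1 -2.7] gap 0.0236 q [-0.01  0.21  2.17  0.    0.77 -0.1 ]
cap ey rel 0.06651179601653895
```

View pics/w14.png

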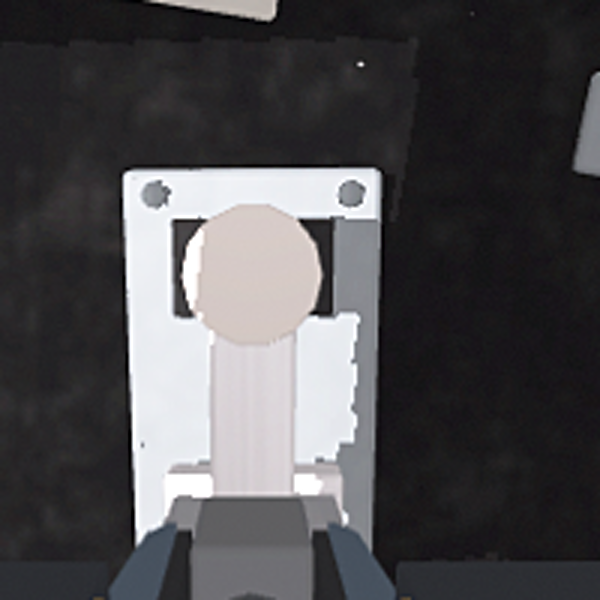

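carry_out:
  motion: [0.01,0.04,0.02,0,0,0,0.1,0,0.04,0,0,0,0,0.1,0,0.02,0,0,0,0,0.1]

```text
clock: 19.65
tcp_pos: [0.4983, 0.0185, 0.0963]
tool_rot: [-1.253, 1.148, -1.141]
contact_force: [-0.1, -1.9, 1.5]
finger_gap: 0.0237
```

carry_out:
  motion: [0,0.02,0,0,0,0,0.1,0,0,0,0,0,0,0.1]

```text
clock: 19.85
tcp_pos: [0.4986, 0.0183, 0.0955]
tool_rot: [-1.253, 1.147, -1.141]
contact_force: [-1.2, -3.8, 3.9]
finger_gap: 0.0237
```

carry_out:
  motion: [0.01,0,0,0,0,0,0.1,0,0.01,0,0,0,0,0.1,0,0,0,0,0,0,0.1]

```text
clock: 20.15
tcp_pos: [0.4987, 0.0181, 0.0953]
tool_rot: [-1.253, 1.148, -1.14]
contact_force: [-2.7, -0.9, 13.3]
finger_gap: 0.024
```

carry_out:
  motion: [0,-0.01,0,0,0,0,0.1,0,0,0,0,0,0,0.1,0,0,0,0,0,0,0.45,0,0,0,0,0,0,0.45,0,0,0,0,0,0,0.45,0,0,0,0,0,0,0.45,0,0,0,0,0,0,0.45,0,0,0,0,0,0,0.45,0,0,0,0,0,0,0.45,0,0,0,0,0,0,0.45]

```text
clock: 21.15
tcp_pos: [0.4982, 0.0181, 0.0951]
tool_rot: [-1.253, 1.148, -1.14]
contact_force: [-0.2, -0.5, 0.1]
finger_gap: 0.0411
```

```bash
python3 - <<'E'
from h import *
trow()
d=snap("wrist","w15",(230,40,430,240),3)
snap("scene","sc15",(290,160,390,280),5)
trow()
E
```

```text
t 21.15 p [0.4982 0.0181 0.0951] F [-0.2 -0.5  0.1] gap 0.0411 q [-0.01  0.22  2.18  0.    0.75 -0.1 ]
t 21.25 p [0.4982 0.0181 0.0951] F [0.4 0.2 0.8] gap 0.0411 q [-0.01  0.22  2.18  0.    0.75 -0.1 ]
```

View pics/w15.png

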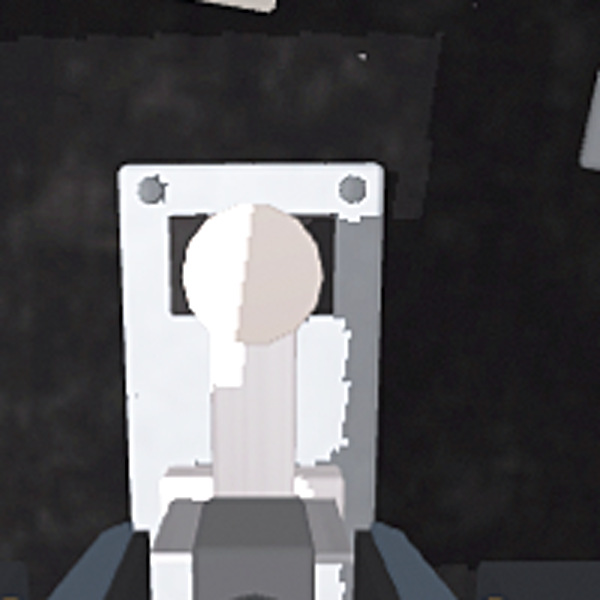

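View pics/sc15.png

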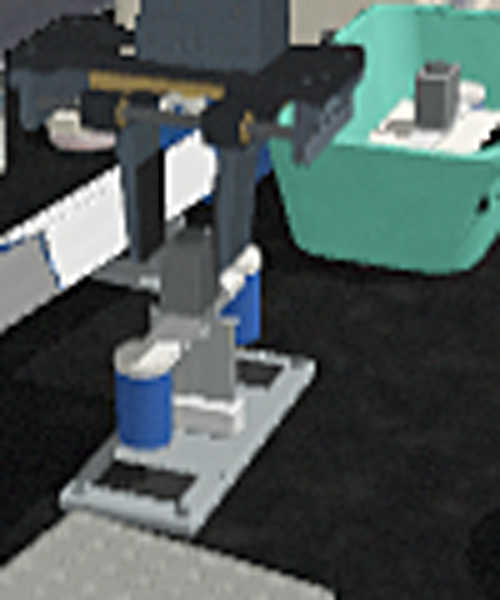

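carry_out:
  motion: [0,0,0,0,0,0,0.45,0,0,0,0,0,0,0.45,0,0,0,0,0,0,0.45,0,0,0,0,0,0,0.45,0,0,0,0,0,0,0.45,0,0,0,0,0,0,0.45,0,0,0,0,0,0,0.45,0,0,0,0,0,0,0.45]

```text
clock: 22.05
tcp_pos: [0.4982, 0.0181, 0.0951]
tool_rot: [-1.253, 1.148, -1.14]
contact_force: [0.7, -0.8, 0.9]
finger_gap: 0.0415
```

```bash
python3 - <<'E'
from h import *
d=snap("wrist","w16",(230,40,430,240),3)
a=cv2.imread("pics/w15.png").astype(int);b=cv2.imread("pics/w16.png").astype(int);print(abs(a-b).mean(),abs(a-b).max())
trow()
E
```

```text
0.7848194444444444 39
t 22.1 p [0.4982 0.0181 0.0951] F [ 0.3  0.2 -1.1] gap 0.0411 q [-0.01  0.22  2.18  0.    0.75 -0.1 ]
```

carry_out:
  motion: [0,0,0.01,0,0,0,0.1,0,0,0,0,0,0,0.1,0,0,0,0,0,0,0.1,0,0,0,0,0,0,0.1,0,0,0,0,0,0,0.1,0,0,0,0,0,0,0.1]

```text
clock: 22.7
tcp_pos: [0.4988, 0.0181, 0.0952]
tool_rot: [-1.253, 1.148, -1.14]
contact_force: [-0.5, 0.4, -0.1]
finger_gap: 0.0241
```

```bash
python3 - <<'E'
from h import *
trow(); p,q=pose()
plan([(p+[0,0,.1],q,3),([.424,.26,.195],toolR(-2.5),None)],.1)
E
```

```text
t 22.7 p [0.4988 0.0181 0.0952] F [-0.5  0.4 -0.1] gap 0.0241 q [-0.01  0.22  2.17  0.    0.75 -0.1 ]
[0, -0.67, 0, 0, 0, 0, 0.1, 0, -0.66, -0.01, 0, 0, 0, 0.1, 0, -0.67, 0, 0, 0, 0, 0.1, -0.83, 0, -0.18, 0.01, 0.32, 0, 0.1, -0.82, 0, -0.19, 0.02, 0.31, 0, 0.1, -0.81, 0.01, -0.21, 0.01, 0.32, -0.01, 0.1, -0.82, 0, -0.24, 0.01, 0.31, 0, 0.1, -0.8, 0, -0.24, 0.01, 0.32, 0, 0.1, -0.8, 0, -0.27, 0.02, 0.32, 0, 0.1]
end [0.4241 0.2598 0.195 ] [-1.188  1.241 -1.241] n 9
```

carry_out:
  motion: [0,-0.5,0,0,0,0,0.1,0,-0.75,0,0,0,0,0.1,0,-0.75,0,0,0,0,0.1,-0.83,0,-0.18,0.01,0.32,0,0.1,-0.82,0,-0.19,0.02,0.31,0,0.1,-0.81,0.01,-0.21,0.01,0.32,-0.01,0.1,-0.82,0,-0.24,0.01,0.31,0,0.1,-0.8,0,-0.24,0.01,0.32,0,0.1,-0.8,0,-0.27,0.02,0.32,0,0.1,0,0,0,0,0,0,0.1]

```text
clock: 23.7
tcp_pos: [0.423, 0.2631, 0.1949]
tool_rot: [-1.189, 1.24, -1.239]
contact_force: [0.1, -0.5, -1.9]
finger_gap: 0.0236
```

```bash
python3 - <<'E'
from h import *
trow()
d=snap("wrist","w17")
trow()
snap("scene","sc17",(200,180,400,350),3.5)
E
```

```text
t 23.7 p [0.423  0.2631 0.1949] F [ 0.1 -0.5 -1.9] gap 0.0236 q [0.51 0.05 2.14 0.   0.95 0.55]
t 23.75 p [0.4235 0.2614 0.1947] F [-0.4  0.1 -3.2] gap 0.0238 q [0.51 0.05 2.14 0.   0.95 0.55]
```

View pics/w17.png

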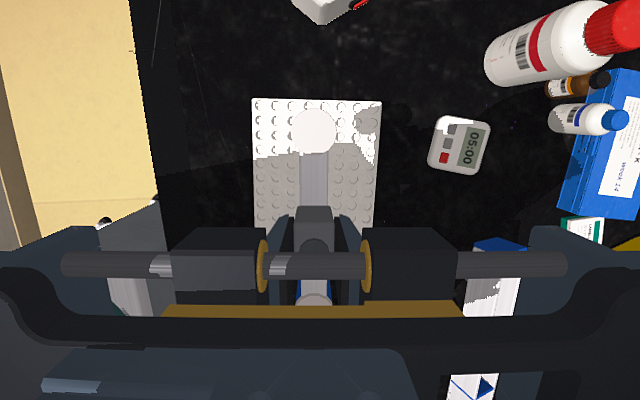

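View pics/sc17.png

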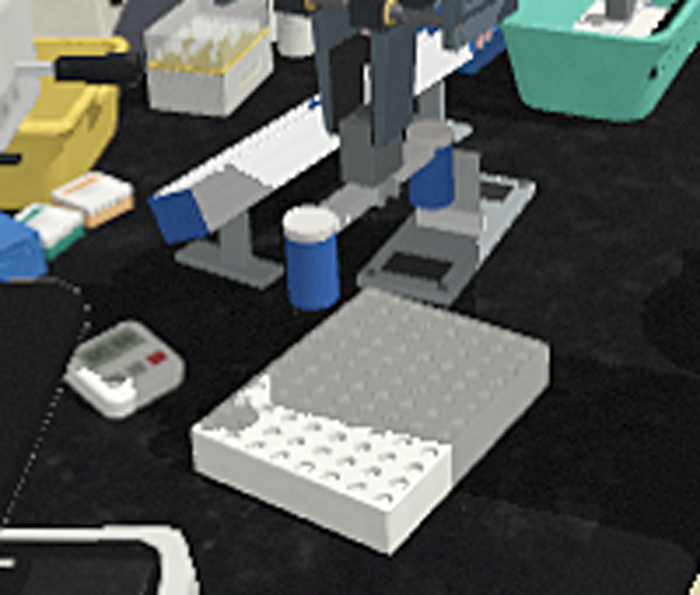

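```bash
python3 - <<'E'
from h import *
d=load("w17")
A=[onz(d,uv,.034) for uv in[(253,98),(382,99)]]; print(A)
v=A[1]-A[0];print(np.linalg.norm(v),np.degrees(np.arctan2(v[1],v[0])))
u=v/np.linalg.norm(v);print("centre",np.mean(A,0)-.1*np.array([-u[1],u[0],0]))
E
```

```text
[array([0.35904814, 0.36791352, 0.034     ]), array([0.50584394, 0.36073612, 0.034     ])]
0.14697116078168374 -2.7991795314991803
centre [0.42756249 0.26444414 0.034     ]
```

carry_out:
  motion: [-0.03,0.3,0.02,0,0,0,0.1,-0.03,0.5,0.03,0,0,0,0.1,-0.03,0.5,0.02,0,0,0,0.1,0,0.4,0,0,0,0,0.1,0,0.17,0,0,0,0,0.1,0,0,0,0,0,0,0.1]

```text
clock: 24.4
tcp_pos: [0.4279, 0.2631, 0.1007]
tool_rot: [-1.19, 1.243, -1.242]
contact_force: [0.5, -0.7, -2.0]
finger_gap: 0.0234
```

carry_out:
  motion: [0,0.06,0,0,0,0,0.1,0,0.04,0,0,0,0,0.1,0,0,0,0,0,0,0.1]

```text
clock: 24.7
tcp_pos: [0.4285, 0.2643, 0.097]
tool_rot: [-1.187, 1.241, -1.241]
contact_force: [0.3, -0.1, -2.9]
finger_gap: 0.0237
```

carry_out:
  motion: [0,0.03,0,0,0,0,0.1,0,0.03,0,0,0,0,0.1,0,0,0,0,0,0,0.1]

```text
clock: 25.0
tcp_pos: [0.4281, 0.2642, 0.0934]
tool_rot: [-1.188, 1.241, -1.241]
contact_force: [-0.6, 0.9, -2.5]
finger_gap: 0.0233
```

carry_out:
  motion: [0,0.02,0,0,0,0,0.1,0,0,0,0,0,0,0.1]

```text
clock: 25.2
tcp_pos: [0.4285, 0.2641, 0.0929]
tool_rot: [-1.188, 1.241, -1.242]
contact_force: [-1.5, -4.0, 7.8]
finger_gap: 0.0236
```

carry_out:
  motion: [0,0.02,0,0,0,0,0.1,0,0,0,0,0,0,0.1]

```text
clock: 25.4
tcp_pos: [0.429, 0.2642, 0.0928]
tool_rot: [-1.188, 1.24, -1.242]
contact_force: [-4.2, -9.1, 24.1]
finger_gap: 0.0235
```

Contact; ease off, release and withdraw.

carry_out:
  motion: [0,-0.025,0,0,0,0,0.1,0,0,0,0,0,0,0.1,0,0,0,0,0,0,0.45,0,0,0,0,0,0,0.45,0,0,0,0,0,0,0.45,0,0,0,0,0,0,0.5,0,-0.2,0,0,0,0,0.5,0,-0.6,0,0,0,0,0.5,0,-0.8,0,0,0,0,0.5,0,-0.8,0,0,0,0,0.5]

```text
clock: 26.4
tcp_pos: [0.4278, 0.264, 0.2147]
tool_rot: [-1.189, 1.241, -1.241]
contact_force: [0.4, -0.2, -1.2]
finger_gap: 0.0458
```

carry_out:
  motion: [0,-0.5,0,0,0,0,0.5,0,0,0,0,0,0,0.5,0,0,0,0,0,0,0.5]

```text
clock: 26.7
tcp_pos: [0.4282, 0.2642, 0.2383]
tool_rot: [-1.187, 1.241, -1.241]
contact_force: [0.0, 0.2, -0.3]
finger_gap: 0.0458
```

```bash
python3 - <<'E'
from h import *
trow()
d=snap("wrist","w18")
snap("scene","sc18",(200,130,430,350),3)
for uv in[(0,0)]: pass
trow()
E
```

```text
t 26.7 p [0.4282 0.2642 0.2383] F [ 0.   0.2 -0.3] gap 0.0458 q [0.51 0.   2.1  0.   1.04 0.55]
t 26.8 p [0.4276 0.2638 0.2369] F [-0.4  0.6 -0.9] gap 0.0456 q [0.51 0.01 2.1  0.   1.04 0.55]
```

View pics/w18.png

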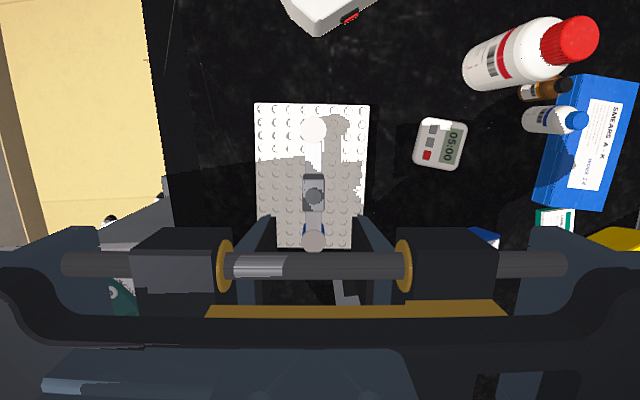

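View pics/sc18.png

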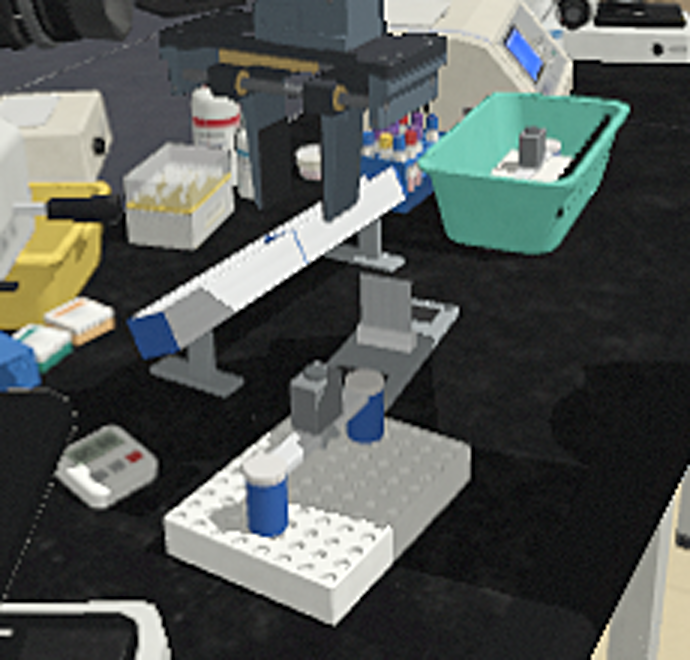

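Rotor b stands on both sleeves on the foam: caps at wrist pixels (313,128) and (314,240), hub at (314,192). Rotor a stands in the basket, and the gripper is clear of everything.

```bash
python3 - <<'E'
from h import *
robot.sign_off(); trow()
E
```

```text
the job is handed in; nothing more can be done
the job is handed in; nothing more can be done
```

I tested both rotors on the knife edge, put each where it belongs, and handed the job in at 26.8 s of the 67 s allowed.

- **Rotor from the rack's +y half (I took it as rotor_a):** after release it tipped towards +y until a sleeve met the stand, with its groove still on the edge. It now stands in the basket on the carton lining.
- **Rotor from the rack's -y half (rotor_b):** after release it stayed level. Two pictures 0.85 s apart showed no change. It now stands on both sleeves on the foam block.

**Last checks:** the wrist and scene pictures show both rotors upright in place and the gripper open and clear above the foam. The wrist force was near zero. I saw no movement of the timer or the red-capped bottle. The blue tube rack was last checked in the scene view only.

**Small disagreements:**
- TCP readings wandered by 1–3 mm while the arm was settling after moves.
- The two estimates of where rotor_b sat in the gripper differed by about 1 mm. I settled the seating on the knife edge by easing out the side force.
- Rotor_a may have dropped a millimetre or two into the basket, because I released it just before feeling floor contact.
- Rotor_b was pressed on the foam with about 24 N for a moment before I eased off.

The hand-in gives no verdict, so I cannot confirm the score.

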